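# Fit the keeper cover on the wire pay-off stand

## Robot

A 6-joint arm with a two-finger parallel gripper is mounted at the origin on a cart in front of the work surface, level with it; the furniture and walls round the work are solid. World frame = base frame: x ahead of the robot, y to its left, z up, the work surface at z = 0. Lengths are in m, angles in rad, forces in N, time in s.
With the tool pointing down it reaches from about 0.35 to 0.775 m from the base axis. Payload 7.3 kg.
Tool frame: the origin (TCP) lies between the finger pads; the fingertips stand ctrl.nose_length ahead of it and the grasp point (between the pads) is the TCP (ctrl.nose_length is the distance from the TCP to the fingertips, in m); z points along the fingers, y is the direction in which the jaws open and shut (so a half turn about z gives the same grasp; the last joint's range is limited). The gripper opens to 92 mm and grips with 3 to 60 N. Pads are 19 mm wide; open, the fingers measure 130 mm over their backs; the gripper's body (75 mm by 190 mm) begins 47 mm behind the grasp point.
Start: joints at [-1.292, 0.342, 1.524, -0, 1.275, -0.146], TCP at [0.216, -0.478, 0.246] pointing down, gripper open.
Joint ranges: [-2.53, 2.53], [-0.77, 2.02], [0.04, 2.7], [-1, 4.14], [0.28, 2.66], [-3.11, 3.11]. Speed limits (rad/s): [2.57, 2.57, 3.14, 3.14, 3.14, 3.14].

## Interface

Orientations are given as a rotation vector (axis times angle).
In Python, from workcell import ctrl gives the robot as it stands.
- The arm moves only by the shell command python3 -m creep 'ROWS' [FORCE]. ROWS is JSON, a list of rows, each an object of numbers: "dx", "dy", "dz": the shift along the world's x, y, z in mm; "spin": the turn about the world's z in rad; "fingers": the gripper's target within -1 to 1 (fully open at 1, half-way at 0, shut at -1). In form: [{"dx": .., "dy": .., "dz": .., "spin": .., "fingers": ..}, ...]. A call has 1 to 20 rows; each row is the pose to reach, as a shift and turn from the pose commanded when the call began; what a row does not reach only later rows make up. A row lasts 1/12 s, in which the tool goes at most 41.7 mm and 7.16 degrees, less where a joint would pass 70% of its speed; a pose out of reach is approached as far as the arm can. A call with a gripper value outside its range is refused whole. The fingers move at their own pace and stop on an object; FORCE is the grip in N (left out, the last holds). Time passes only in rows, so rows that repeat a pose let the fingers close. It gives the time, the measured TCP pose, the force and the opening at its end, in the units of the state.
- ctrl.read_state(): the state, without advancing time (a new reading comes with each control period).
- ctrl.camera(name): name is "scene" or "top" or "wrist"; returns (picture, depth): 384x512x3 uint8, red, green, blue; 384x512 float32, m along the optical axis (not along the pixel's ray), 0 where there is no reading.
- ctrl.calibration(name): a dict with "K" (3x3 intrinsics, pixels), "dist_coeffs" ([k1, k2, p1, p2, k3] as OpenCV has them; the pictures are not rectified), "R" (3x3) and "t" (3): a world point X has camera coordinates R X + t; the wrist camera has in their place "tool_from_camera" (4x4, takes a point from camera to tool coordinates, whose origin is the TCP and whose axes are the flange's). Camera axes: x right, y down, z forward; pixel columns grow to the right and rows downward; lengths in m; the calibration is good to about 2 mm. A picture is of the moment at which its call begins: read the wrist's pose just before it. calibration takes no time and is no camera call.
- ctrl.hand_in(): hands the job in, once; it reports no verdict.
Trained networks look in the newest picture that a camera, given by its name, has taken for a name from the list of things; names that differ only in an ending like _2 or _b are one class to them, and where a whole thing is asked for, a point or a joint stands for the part that bears it (a point fixed in the world has none). Each returns a list of dicts, best first, with "p" (0 to 1); they miss things now and then, are a little off and sometimes report something else, mostly with a low value. They report only what shows in the picture. A call takes as long as a camera call.
- ctrl.spot_in(target, camera): "box" ([left, top, width, height] in pixels, round what is visible of it).
- ctrl.trace(target, camera): "region" (384x512 bool, what is visible of it) and "box" ([left, top, width, height] in pixels, round what is visible of it).
- ctrl.pinpoint(target, camera): "centre" ([column, row] in pixels: a listed point, or the origin of a listed thing).
The state is a dict: "time": time; "joints": joint angles; "qvel": joint speeds; "joint_efforts": joint torques, N m; "ee_pos": TCP position; "ee_rot": TCP orientation; "wrist_force": force on the tool from outside, world axes, zero at the start; "ft_torque": the same for the moment, N m; "width": finger opening in m.
Only numpy, scipy, OpenCV 4.12 (cv2) and the standard library are available. Lean on these libraries where they do the work, as an engineer would, in place of code of your own. Each camera call takes 0.05 s, during which the arm holds its last target.

## Task

Fit the loose keeper cover onto the spool on the inclined pay-off stand: lower it over the centre stud with the two rim notches over the two drive pins until it lies flush on the spool's flange, then spin its captive wing nut down clockwise until it is snug and the cover is clamped. Let go of it, and leave the bottle, the weight and the eraser where they are.

Things in the scene. Friction and masses are not known exactly. Their poses are not given: they have to be found in the camera images.
- payoff_head: Inclined head of the fixed grey pay-off stand: a cream spool (88 mm wide) of grey wire with a steel stud in its centre. Origin: centre of the spool's upper flange face, about 110 mm above the bench, where the cover's underside must lie. z points out along the stud, 25 degrees from vertical, leaning roughly toward the robot (stand yaw -0.35 to 0.35 rad). Base plate 120 x 110 mm below it.
- stud_tip (a point): Tip of the stud, 23.7 mm above the flange along the head's z, axes as the head's. The upper 7 mm taper from 6.4 mm in diameter to a blunt point; below, from 15 mm above the flange, a coarse two-start right-hand thread, 15 mm in diameter, 12 mm of travel per turn. The wing nut's bore is 16.4 mm wide with a flared mouth, and a gap of 7.8 mm between its two thread teeth.
- drive_pin (a point): Foot of one of the two drive pins on the flange face, 38 mm from the stud on the head's +y side; the other stands at the head's y = -38 mm. Each is 7 mm in diameter and stands 10 mm above the flange along z, with a domed end. Axes as the head's.
- keeper_cover: The loose cover: a low domed disc, painted grey like the stand, 83 mm wide, 16 mm high in the centre, 0.25 kg with its nut, lying right side up on the bench. Origin: centre of its underside; z up out of the dome. Its 8 mm thick rolled rim has two notches, at y = +38 and -38 mm, 14 mm wide with rounded ends, which go over the drive pins; either way round fits (a half turn makes no difference).
- wing_grip (a point): Grip point on the axis of the steel wing nut held captive in the cover. Its wings are one upright plate, 9 mm thick along y, 54 mm long along x, from 20 mm below this point to 5 mm above (round lobes at the ends: 10 mm above). Below: hub 23 mm wide, from 28 mm down a 33 mm flange. z up along the nut. This point is 46.5 mm above the cover's underside when nut_lift is 0.
- wing_nut (a joint): Angle of the nut in the cover, rad, growing clockwise from above (tightening); at 0 the wings lie along the cover's x. Starts at -0.5 to 0.3; light friction (0.02 N m) keeps it. Cover seated: the thread takes hold at about 0.45, the nut is down on the cover at about 3.9, snug from 4.2 on, firm stop at 4.7. Does not turn back by itself.
- nut_lift (a joint): Rise of the nut in the cover along its axis, m: 0 down on the dome, 0.009 fully up. Lifted by its wings, the nut rises 9 mm, then the cover hangs from it. With the cover seated and the nut resting on the thread's start it reads 0.006 to 0.0075; from 0.45 rad on it falls by 0.0019 per rad of clockwise turn.
- solvent_bottle: Bystander: white squeeze bottle with a red spout, 46 mm wide, 130 mm tall; origin at the centre of its underside.
- test_weight: Bystander: small steel weight with a knob, 22 mm wide, 37 mm tall; origin at the centre of its underside.
- eraser: Bystander: eraser in a blue sleeve, 20 x 42 x 12 mm; origin at the centre of its underside.

How it is judged:
By the outcome, as a careful person would: the job done as asked, in the order asked, and still so for the second after the job is handed in, with the robot touching nothing.
It also fails if it takes over 72 s, if anything falls off the work surface, if the arm or the gripper's body presses on something with over 40 N, if the wrist force passes 120 N, or if a joint passes its speed limit or range.

## Working session

There is one attempt and no reset: what is moved stays moved. The work goes in short steps, Python scripts to look and compute and a shell command to move; the robot and the scene stay as the last step left them, time stands still between calls to the robot, and variables do not carry over. Pictures are saved under pics/ and viewed, and the job is handed in when it is done.

```bash
ls; mkdir -p pics; cat > h.py <<'E'
import numpy as np, cv2
from scipy.spatial.transform import Rotation as Ro
from workcell import ctrl
def cam(name):
    """returns img, depth, K, dist, R, t (world->cam)"""
    s=ctrl.read_state(); c=ctrl.calibration(name); im,d=ctrl.camera(name)
    K=np.array(c['K']);D=np.array(c['dist_coeffs'])
    if name=='wrist':
        T=np.eye(4);T[:3,:3]=Ro.from_rotvec(s['ee_rot']).as_matrix();T[:3,3]=s['ee_pos']
        W=np.linalg.inv(T@np.array(c['tool_from_camera']));R,t=W[:3,:3],W[:3,3]
    else: R,t=np.array(c['R']),np.array(c['t']).ravel()
    return dict(im=im,d=d,K=K,D=D,R=R,t=t)
def save(im,f,boxes=()):
    cv2.imwrite('pics/'+f,im[:,:,::-1])
def ray(c,uv):
    p=cv2.undistortPoints(np.array([[uv]],float),c['K'],c['D']).ravel()
    d=c['R'].T@np.array([p[0],p[1],1]);return -c['R'].T@c['t'],d   # d has unit depth
def back(c,uv,z=None):
    o,d=ray(c,uv);
    if z is None: z=c['d'][int(round(uv[1])),int(round(uv[0]))]
    return o+d*z
def atz(c,uv,h):
    o,d=ray(c,uv);return o+d*(h-o[2])/d[2]
def tri(obs):
    A=np.zeros((3,3));b=np.zeros(3)
    for c,uv in obs:
        o,d=ray(c,uv);d=d/np.linalg.norm(d);P=np.eye(3)-np.outer(d,d);A+=P;b+=P@o
    X=np.linalg.solve(A,b)
    res=[]
    for c,uv in obs: res.append(np.round(proj(c,X)-uv,1))
    return X,res
def proj(c,X):
    return cv2.projectPoints(np.array([X],float),cv2.Rodrigues(c['R'])[0],c['t'],c['K'],c['D'])[0].ravel()
def cloud(c):
    h,w=c['d'].shape;u,v=np.meshgrid(np.arange(w),np.arange(h))
    p=cv2.undistortPoints(np.stack([u.ravel(),v.ravel()],1).astype(float)[:,None],c['K'],c['D'])[:,0]
    z=c['d'].ravel();P=np.c_[p*z[:,None],z]
    return ((P-c['t'])@c['R']).reshape(h,w,3)
E
python3 - <<'E'
from h import *
s=ctrl.read_state(); print({k:np.round(v,3) for k,v in s.items()}, ctrl.nose_length)
for n in ['scene','top','wrist']:
    c=cam(n); save(c['im'],n+'0.png')
    if n=='wrist': continue
    for th in ['payoff_head','stud_tip','drive_pin','keeper_cover','wing_grip','solvent_bottle','test_weight','eraser']:
        r=ctrl.pinpoint(th,n)
        print(n,th,[(np.round(a['centre']).tolist(),round(a['p'],2),np.round(back(c,a['centre']),3).tolist()) for a in r[:3]])
E
```

```text
pics
{'time': np.float64(0.0), 'joints': array([-1.292,  0.343,  1.525, -0.   ,  1.275, -0.146]), 'qvel': array([ 0.   ,  0.   , -0.   ,  0.   , -0.001,  0.   ]), 'joint_efforts': array([ 1.0000e-03, -4.3124e+01, -2.4422e+01,  7.2000e-02,  5.6000e-02,
       -0.0000e+00]), 'ee_pos': array([ 0.216, -0.478,  0.245]), 'ee_rot': array([-3.069, -0.662,  0.   ]), 'wrist_force': array([ 0.298,  0.391, -0.406]), 'ft_torque': array([ 0.027,  0.002, -0.044]), 'width': np.float64(0.092)} 0.019
scene payoff_head [([292.0, 138.0], 0.96, [0.524, -0.202, 0.115])]
scene stud_tip [([297.0, 135.0], 0.89, [0.504, -0.2, 0.133])]
scene drive_pin [([290.0, 145.0], 0.81, [0.514, -0.168, 0.108])]
scene keeper_cover [([206.0, 296.0], 0.91, [0.443, 0.394, 0.019])]
scene wing_grip [([204.0, 285.0], 0.46, [0.451, 0.388, 0.051])]
scene solvent_bottle [([254.0, 200.0], 0.68, [0.536, 0.028, 0.009]), ([206.0, 294.0], 0.27, [0.447, 0.391, 0.019])]
scene test_weight [([250.0, 244.0], 0.52, [0.451, 0.183, 0.002])]
scene eraser [([287.0, 195.0], 0.63, [0.408, 0.045, 0.097])]
top payoff_head [([364.0, 188.0], 0.85, [0.513, -0.203, 0.128]), ([214.0, 215.0], 0.47, [0.448, 0.176, 0.026])]
top stud_tip [([362.0, 194.0], 0.77, [0.501, -0.204, 0.108])]
top drive_pin [([345.0, 188.0], 0.85, [0.515, -0.16, 0.111])]
top keeper_cover [([140.0, 209.0], 0.72, [0.454, 0.368, 0.058])]
top wing_grip [([135.0, 207.0], 0.56, [0.464, 0.391, 0.022])]
top solvent_bottle [([274.0, 184.0], 0.86, [0.525, 0.018, 0.077])]
top test_weight [([365.0, 193.0], 0.45, [0.504, -0.212, 0.108]), ([215.0, 211.0], 0.43, [0.458, 0.173, 0.037]), ([142.0, 209.0], 0.25, [0.456, 0.364, 0.052])]
top eraser [([297.0, 217.0], 0.43, [0.45, -0.048, 0.016])]
```

View pics/scene0.png

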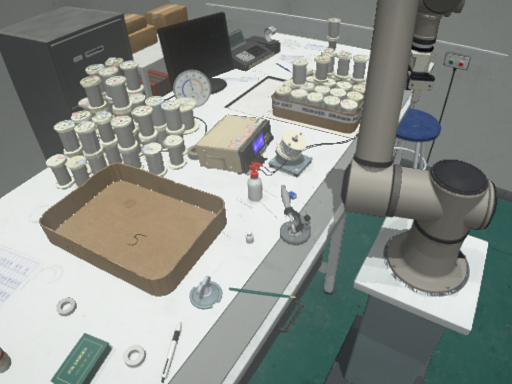

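View pics/top0.png

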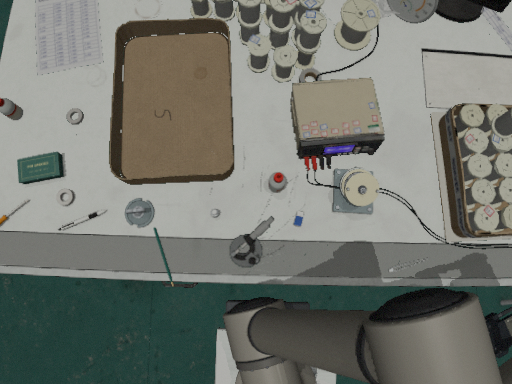

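View pics/wrist0.png

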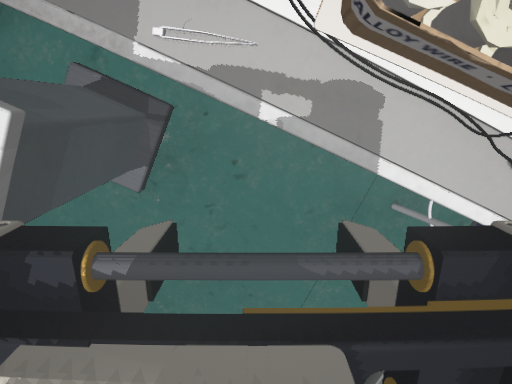

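```bash
python3 - <<'E'
from h import *
s=ctrl.read_state(); print(Ro.from_rotvec(s['ee_rot']).as_matrix().round(3))
print(np.array(ctrl.calibration('wrist')['tool_from_camera']).round(3)); print(ctrl.calibration('wrist')['K'])
cs=cam('scene');ct=cam('top')
cv2.imwrite('pics/sc.png',cv2.resize(cs['im'][100:320,170:330,::-1],None,fx=3.5,fy=2.7,interpolation=2)) if 0 else None
a=cv2.resize(cs['im'][120:185,260:330,::-1],(420,390),interpolation=2);b=cv2.resize(cs['im'][265:315,175:230,::-1],(380,390),interpolation=2)
cv2.imwrite('pics/sc.png',np.hstack([a,b]))
a=cv2.resize(ct['im'][155:225,320:390,::-1],(390,390),interpolation=2);b=cv2.resize(ct['im'][190:235,115:165,::-1],(400,390),interpolation=2)
cv2.imwrite('pics/tc.png',np.hstack([a,b]))
E
python3 -m creep '[{"dx":225,"dy":130,"dz":60},{"dx":225,"dy":130,"dz":60},{"dx":225,"dy":130,"dz":60},{"dx":225,"dy":130,"dz":60},{"dx":225,"dy":130,"dz":60},{"dx":225,"dy":130,"dz":60},{"dx":225,"dy":130,"dz":60},{"dx":225,"dy":230,"dz":60},{"dx":225,"dy":230,"dz":60},{"dx":225,"dy":230,"dz":60},{"dx":225,"dy":230,"dz":60}]'
```

```text
[[ 0.911  0.412 -0.   ]
 [ 0.412 -0.911 -0.   ]
 [-0.     0.    -1.   ]]
[[ 0.    -0.964 -0.267  0.072]
 [ 1.     0.    -0.     0.   ]
 [ 0.    -0.267  0.964 -0.141]
 [ 0.     0.     0.     1.   ]]
[[298.48009276   0.         257.00693357]
 [  0.         298.48009276 190.28546788]
 [  0.           0.           1.        ]]invalid input
```

View pics/sc.png

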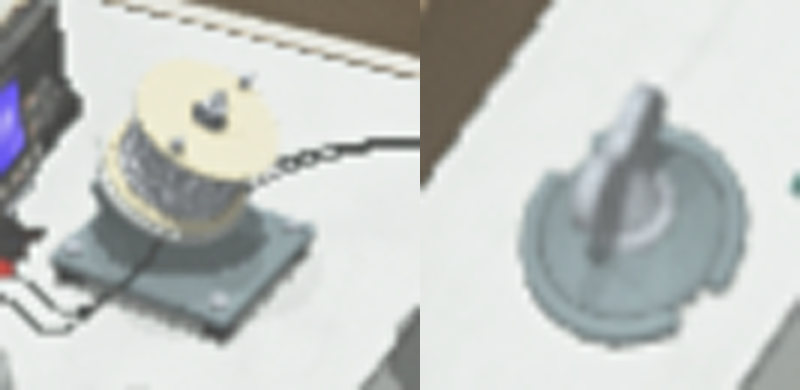

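View pics/tc.png

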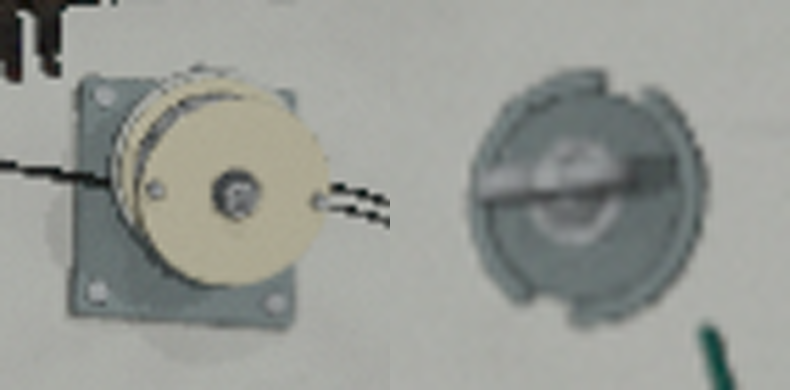

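```bash

python3 -m creep '[{"dx":225,"dy":130,"dz":60,"spin":0,"fingers":1},{"dx":225,"dy":130,"dz":60,"spin":0,"fingers":1},{"dx":225,"dy":130,"dz":60,"spin":0,"fingers":1},{"dx":225,"dy":130,"dz":60,"spin":0,"fingers":1},{"dx":225,"dy":130,"dz":60,"spin":0,"fingers":1},{"dx":225,"dy":130,"dz":60,"spin":0,"fingers":1},{"dx":225,"dy":230,"dz":60,"spin":0,"fingers":1},{"dx":225,"dy":230,"dz":60,"spin":0,"fingers":1},{"dx":225,"dy":230,"dz":60,"spin":0,"fingers":1},{"dx":225,"dy":230,"dz":60,"spin":0,"fingers":1}]'
```

```text
time: 1.88
ee_pos: [0.4421, -0.2438, 0.3064]
ee_rot: [-3.068, -0.669, -0.002]
wrist_force: [1.3, -0.5, 0.1]
width: 0.092
```

```bash
cat > look.py <<'E'
from h import *
import sys,pickle
f=sys.argv[1]; cams=sys.argv[2].split(',');ths=sys.argv[3].split(',') if len(sys.argv)>3 else []
out={}
for n in cams:
    c=cam(n);save(c['im'],f'{f}_{n}.png')
    c['pp']={}
    for th in ths:
        r=ctrl.pinpoint(th,n);c['pp'][th]=r
        print(n,th,[(np.round(a['centre'],1).tolist(),round(a['p'],2),np.round(back(c,a['centre']),4).tolist()) for a in r[:3]])
    out[n]=c
pickle.dump(out,open(f'{f}.pkl','wb'))
E
python3 look.py sp1 wrist payoff_head,stud_tip,drive_pin
```

```text
wrist payoff_head [([251.9, 97.4], 0.78, [0.5153, -0.2045, 0.122])]
wrist stud_tip [([243.3, 109.1], 0.59, [0.5004, -0.2004, 0.1055])]
wrist drive_pin [([216.8, 81.5], 0.91, [0.5147, -0.1647, 0.1207])]
```

View pics/sp1_wrist.png

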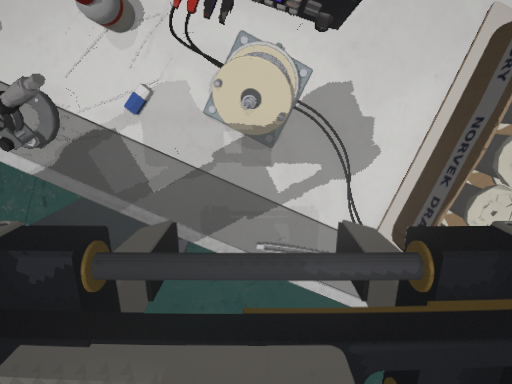

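```bash

python3 -m creep '[{"dx":0,"dy":40,"dz":0,"spin":0,"fingers":1},{"dx":0,"dy":80,"dz":0,"spin":0,"fingers":1},{"dx":-10,"dy":110,"dz":0,"spin":0,"fingers":1},{"dx":-10,"dy":110,"dz":0,"spin":0,"fingers":1},{"dx":-10,"dy":110,"dz":0,"spin":0,"fingers":1}]'
python3 look.py sp2 wrist payoff_head,stud_tip,drive_pin
python3 -m creep '[{"dx":-10,"dy":40,"dz":0,"spin":0,"fingers":1},{"dx":-20,"dy":80,"dz":0,"spin":0,"fingers":1},{"dx":-30,"dy":120,"dz":0,"spin":0,"fingers":1},{"dx":-40,"dy":160,"dz":0,"spin":0,"fingers":1},{"dx":-50,"dy":200,"dz":0,"spin":0,"fingers":1},{"dx":-50,"dy":240,"dz":0,"spin":0,"fingers":1},{"dx":-50,"dy":280,"dz":0,"spin":0,"fingers":1},{"dx":-50,"dy":320,"dz":0,"spin":0,"fingers":1},{"dx":-50,"dy":360,"dz":0,"spin":0,"fingers":1},{"dx":-50,"dy":400,"dz":0,"spin":0,"fingers":1},{"dx":-50,"dy":440,"dz":0,"spin":0,"fingers":1},{"dx":-50,"dy":470,"dz":0,"spin":0,"fingers":1},{"dx":-50,"dy":470,"dz":0,"spin":0,"fingers":1},{"dx":-50,"dy":470,"dz":0,"spin":0,"fingers":1}]'
python3 look.py cv1 wrist keeper_cover,wing_grip
```

```text
time: 2.5
ee_pos: [0.4313, -0.1386, 0.3059]
ee_rot: [3.07, 0.663, 0.0]
wrist_force: [-0.1, -0.6, -0.1]
width: 0.0918
wrist payoff_head [([340.1, 129.4], 0.62, [0.5138, -0.1993, 0.123])]
wrist stud_tip [([339.6, 141.1], 0.86, [0.5028, -0.2095, 0.107])]
wrist drive_pin []
time: 3.87
ee_pos: [0.382, 0.3323, 0.3048]
ee_rot: [3.07, 0.664, -0.002]
wrist_force: [0.7, -0.9, 0.3]
width: 0.0917
wrist keeper_cover [([245.1, 97.1], 0.69, [0.4533, 0.3807, 0.0534]), ([493.0, 148.2], 0.48, [0.5394, 0.0309, 0.028])]
wrist wing_grip [([243.4, 95.1], 0.65, [0.4546, 0.3835, 0.0551])]
```

View pics/sp2_wrist.png

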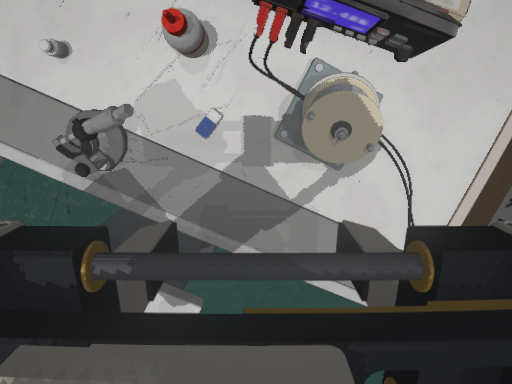

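View pics/cv1_wrist.png

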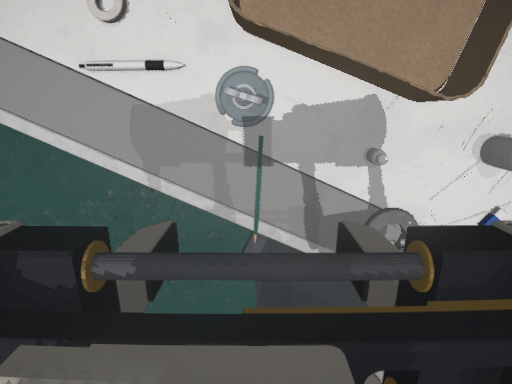

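```bash
python3 - <<'E'
from h import *
import pickle
a=pickle.load(open('sp1.pkl','rb'))['wrist'];b=pickle.load(open('sp2.pkl','rb'))['wrist'];c=pickle.load(open('cv1.pkl','rb'))['wrist']
def z(c,u,v,r,s): return cv2.resize(c['im'][v-r:v+r,u-r:u+r,::-1],(s,s),interpolation=cv2.INTER_CUBIC)
cv2.imwrite('pics/z1.png',np.hstack([z(a,253,94,50,400),z(b,341,118,50,400)]))
cv2.imwrite('pics/z2.png',z(c,244,97,36,576))
for k in (a,b):
    P=cloud(k); m=(np.linalg.norm(P[...,:2]-[.513,-.203],axis=2)<.06)&(P[...,2]>.07)&(P[...,2]<.16)
    pts=P[m]; best=None;rng=np.random.default_rng(0)
    for i in range(500):
        q=pts[rng.choice(len(pts),3,False)];n=np.cross(q[1]-q[0],q[2]-q[0]);n/=np.linalg.norm(n)+1e-9
        inl=abs((pts-q[0])@n)<.0015
        if abs(n[2])>.85 and (best is None or inl.sum()>best.sum()):best=inl
    q=pts[best];ctr=q.mean(0);n=np.linalg.svd(q-ctr)[2][2];n*=np.sign(n[2])
    print(len(q),'c',ctr.round(4),'n',n.round(3),'tilt',np.degrees(np.arccos(n[2])).round(2),'yaw',np.arctan2(-n[1],-n[0]).round(3))
    # disc extents: min enclosing in plane
    ex=np.array([n[2],0,-n[0]]);ex/=np.linalg.norm(ex);ey=np.cross(n,ex)
    uv=np.c_[(q-ctr)@ex,(q-ctr)@ey].astype(np.float32)
    (cx,cy),r=cv2.minEnclosingCircle(uv);print('circle',(ctr+cx*ex+cy*ey).round(4),r)
# cover
P=cloud(c);m=(np.linalg.norm(P[...,:2]-[.455,.382],axis=2)<.06)&(P[...,2]>.004)
q=P[m];(cx,cy),r=cv2.minEnclosingCircle(q[q[:,2]<.012][:,:2].astype(np.float32));print('cover',cx,cy,r,q[:,2].max())
t=q[q[:,2]>.035];t0=t.mean(0);_,s,v=np.linalg.svd(t[:,:2]-t0[:2]);print('wing',t0,len(t),v[0],np.degrees(np.arctan2(v[0][1],v[0][0])))
E
```

```text
4399 c [ 0.5171 -0.203   0.1131] n [-0.423  0.02   0.906] tilt 25.06 yaw -0.046
circle [ 0.5141 -0.2031  0.1117] 0.04415562376379967
4223 c [ 0.5166 -0.202   0.1128] n [-0.421  0.018  0.907] tilt 24.91 yaw -0.042
circle [ 0.5142 -0.2029  0.1117] 0.04423267021775246
cover 0.45351171493530273 0.3819134831428528 0.05868908762931824 0.4453923858468848
wing [0.41676664 0.36164934 0.35818969] 3753 [-0.97805792 -0.20833314] -167.97531210501083
```

View pics/z1.png

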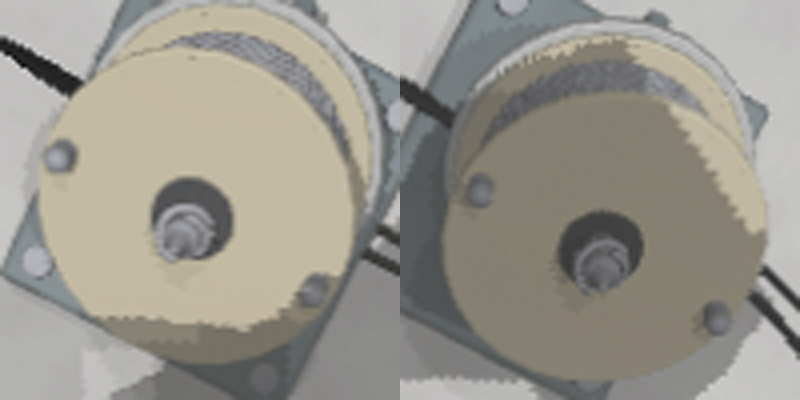

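View pics/z2.png

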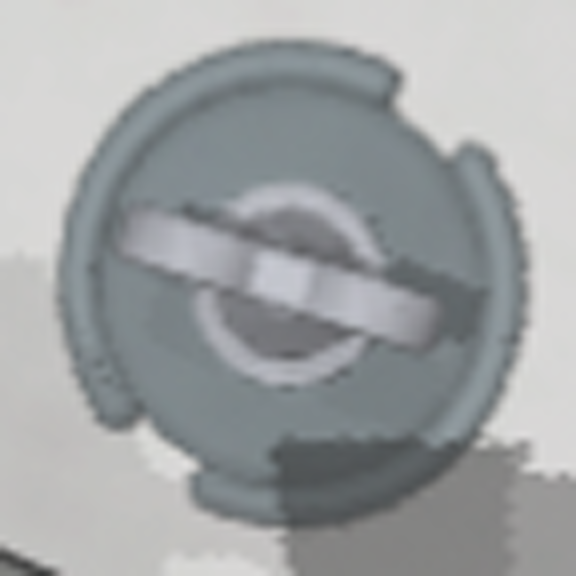

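```bash
python3 - <<'E'
from h import *
import pickle
c=pickle.load(open('cv1.pkl','rb'))['wrist']
P=cloud(c);d=np.linalg.norm(P[...,:2]-[.455,.382],axis=2);m=(d<.055)&(P[...,2]>.003)&(P[...,2]<.08)
q=P[m];(cx,cy),r=cv2.minEnclosingCircle(q[q[:,2]<.02][:,:2].astype(np.float32));print('cover',cx,cy,r,q[:,2].max())
t=q[q[:,2]>.040];t0=t.mean(0);_,s,v=np.linalg.svd(t[:,:2]-t0[:2]);w=v[0]
pr=(t[:,:2]-t0[:2])@np.array(v).T
print('wing',t0,len(t),np.degrees(np.arctan2(w[1],w[0])),pr.min(0),pr.max(0), 'mid',t0[:2]+((pr.min(0)+pr.max(0))/2)@v)
print('z pct',np.percentile(t[:,2],[5,50,95,100]))
# notch: angular coverage at radius 36-41
C=np.array([cx,cy]);Q=P.reshape(-1,3);rr=np.linalg.norm(Q[:,:2]-C,axis=1)
k=(rr>.0355)&(rr<.040)&(Q[:,2]<.08);an=np.degrees(np.arctan2(Q[k,1]-cy,Q[k,0]-cx));low=Q[k,2]<.004
h=np.histogram(an[low],np.arange(-180,181,5))[0];print([(int(x),int(n)) for x,n in zip(np.arange(-180,180,5),h) if n])
# notch pts by pixel
def px(x,y):return (208+x/8-.5,61+y/8-.5)
n1=atz(c,px(432,128),.004);n2=atz(c,px(150,450),.004);print(n1,n2,(n1+n2)/2,np.degrees(np.arctan2(*(n1-n2)[1::-1])))
n1=atz(c,px(135,237),.052);n2=atz(c,px(425,322),.052);print(n1,n2,(n1+n2)/2,np.degrees(np.arctan2(*(n1-n2)[1::-1])))
# pins in sp1
a=pickle.load(open('sp1.pkl','rb'))['wrist'];b=pickle.load(open('sp2.pkl','rb'))['wrist']
f=lambda x,y,u,v:(u-50+x/4-.5,v-50+y/4-.5)
for p,q in (((60,155),(480,188)),((314,290),(716,318)),((182,238),(600,272))):
  print(tri([(a,f(*p,253,94)),(b,f(q[0]-400,q[1],341,118))]))
n=np.array([-.422,.019,.907]);o=np.array([.5141,-.203,.1117]);ey=np.cross(n,[np.cos(25/57.3),0,np.sin(25/57.3)]);ey/=np.linalg.norm(ey);print('pred',o+n*.01+ey*.038,o+n*.01-ey*.038,o+n*.0237,ey)
E
```

```text
cover 0.4552595615386963 0.38294339179992676 0.05496825650334358 0.05957715514942677
wing [0.45410438 0.3847964  0.05516946] 312 -83.00672916316609 [-0.02646976 -0.00453886] [0.02575788 0.00474801] mid [0.45416483 0.38516243]
z pct [0.05045423 0.0556847  0.05847119 0.05957716]
[(-105, 1), (-100, 1), (-95, 1), (-90, 2), (-85, 2), (-80, 1), (-75, 3), (-70, 2), (-65, 3), (-60, 3), (-55, 1), (-50, 3), (-45, 1), (-40, 1), (-35, 1), (-30, 2), (-25, 8), (-20, 8), (-15, 8), (-10, 8), (-5, 5), (150, 4), (155, 8), (160, 6), (165, 6), (170, 4)]
[0.48870174 0.3734135  0.004     ] [0.41783174 0.39678136 0.004     ] [0.45326674 0.38509743 0.004     ] -18.248857332300837
[0.4502633  0.40792093 0.052     ] [0.45732593 0.36103661 0.052     ] [0.45379461 0.38447877 0.052     ] 98.56659549837153
(array([ 0.51464939, -0.16476579,  0.11477051]), [array([ 0. , -0.2]), array([-0.1,  0.2])])
(array([ 0.51097419, -0.24091666,  0.11469774]), [array([-0.,  0.]), array([ 0., -0.])])
(array([ 0.5083849 , -0.20307302,  0.12193241]), [array([-0. ,  0.1]), array([ 0. , -0.1])])
pred [ 0.51018494 -0.16481685  0.12011599] [ 0.50957506 -0.24080315  0.12142401] [ 0.5040986 -0.2025497  0.1331959] [ 0.00802481  0.99981968 -0.0172107 ]
```

```bash

python3 -m creep '[{"dx":36,"dy":26,"dz":0,"spin":0.12,"fingers":1},{"dx":72,"dy":53,"dz":0,"spin":0.24,"fingers":1},{"dx":72,"dy":53,"dz":-40,"spin":0.36,"fingers":1},{"dx":72,"dy":53,"dz":-80,"spin":0.48,"fingers":1},{"dx":72,"dy":53,"dz":-120,"spin":0.6,"fingers":1},{"dx":72,"dy":53,"dz":-150,"spin":0.72,"fingers":1},{"dx":72,"dy":53,"dz":-160,"spin":0.84,"fingers":1},{"dx":72,"dy":53,"dz":-160,"spin":0.96,"fingers":1},{"dx":72,"dy":53,"dz":-160,"spin":1.08,"fingers":1},{"dx":72,"dy":53,"dz":-160,"spin":1.2,"fingers":1},{"dx":72,"dy":53,"dz":-160,"spin":1.27,"fingers":1},{"dx":72,"dy":53,"dz":-160,"spin":1.27,"fingers":1},{"dx":72,"dy":53,"dz":-160,"spin":1.27,"fingers":1}]'
python3 look.py cv2 wrist,top keeper_cover,wing_grip
python3 - <<'E'
from h import *
import pickle
c=pickle.load(open('cv2.pkl','rb'))['wrist']
P=cloud(c);d=np.linalg.norm(P[...,:2]-[.455,.384],axis=2);m=(d<.04)&(P[...,2]>.040)&(P[...,2]<.062)
t=P[m];t0=t.mean(0);_,s,v=np.linalg.svd(t[:,:2]-t0[:2]);w=v[0]
pr=(t[:,:2]-t0[:2])@np.array(v).T
print('wing',t0,len(t),np.degrees(np.arctan2(w[1],w[0])),pr.min(0),pr.max(0), 'mid',t0[:2]+((pr.min(0)+pr.max(0))/2)@v,t[:,2].max())
E
```

```text
time: 5.1
ee_pos: [0.4541, 0.3835, 0.1461]
ee_rot: [2.084, 2.35, 0.001]
wrist_force: [-0.4, -0.3, -0.8]
width: 0.0918
wrist keeper_cover [([258.0, 185.2], 0.93, [0.4538, 0.3959, 0.0575])]
wrist wing_grip [([256.9, 195.0], 0.79, [0.4541, 0.3867, 0.054])]
top keeper_cover [([138.3, 211.6], 0.62, [0.4497, 0.3773, 0.0395]), ([364.8, 194.3], 0.59, [0.5005, -0.211, 0.1069])]
top wing_grip [([134.1, 209.2], 0.57, [0.4542, 0.3854, 0.0522]), ([362.1, 193.1], 0.15, [0.5006, -0.2, 0.1218])]
wing [0.45380723 0.38770949 0.0553367 ] 689 -82.26796596482257 [-0.02341166 -0.00447   ] [0.02914178 0.00455534] mid [0.45415042 0.38486474] 0.0596631575239887
```

View pics/cv2_wrist.png

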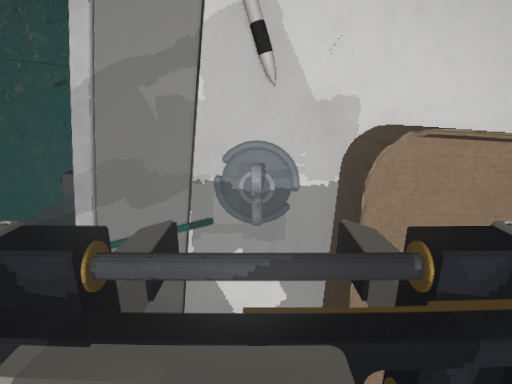

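```bash
python3 - <<'E'
from h import *
import pickle
for k in ('cv1','cv2'):
  c=pickle.load(open(k+'.pkl','rb'))['wrist']
  P=cloud(c).reshape(-1,3);m=(P[:,0]>.49)&(P[:,0]<.7)&(abs(P[:,1]-.385)<.06)&(P[:,2]<.13)&(P[:,2]>.012)
  q=P[m];print(len(q),q.min(0) if len(q) else 0,q.max(0) if len(q) else 0)
E
```

```text
1338 [0.53060698 0.32524109 0.01200066] [0.55051395 0.4397907  0.0783284 ]
2970 [0.49884787 0.32500042 0.01206652] [0.55068653 0.44499577 0.12998474]
```

```bash

python3 -m creep '[{"dx":0,"dy":1,"dz":0,"spin":0.01,"fingers":-0.3},{"dx":0,"dy":1,"dz":-15,"spin":0.01,"fingers":-0.3},{"dx":0,"dy":1,"dz":-40,"spin":0.01,"fingers":-0.3},{"dx":0,"dy":1,"dz":-70,"spin":0.01,"fingers":-0.3},{"dx":0,"dy":1,"dz":-90,"spin":0.01,"fingers":-0.3},{"dx":0,"dy":1,"dz":-97,"spin":0.01,"fingers":-0.3},{"dx":0,"dy":1,"dz":-97,"spin":0.01,"fingers":-0.6},{"dx":0,"dy":1,"dz":-97,"spin":0.01,"fingers":-1},{"dx":0,"dy":1,"dz":-97,"spin":0.01,"fingers":-1},{"dx":0,"dy":1,"dz":-97,"spin":0.01,"fingers":-1},{"dx":0,"dy":1,"dz":-97,"spin":0.01,"fingers":-1}]' 12
python3 -m creep '[{"dx":0,"dy":0,"dz":0,"spin":-0.1,"fingers":-1},{"dx":0,"dy":0,"dz":0,"spin":-0.2,"fingers":-1},{"dx":0,"dy":0,"dz":0,"spin":-0.3,"fingers":-1},{"dx":0,"dy":0,"dz":0,"spin":-0.4,"fingers":-1},{"dx":0,"dy":0,"dz":0,"spin":-0.44,"fingers":-1},{"dx":0,"dy":0,"dz":0,"spin":-0.44,"fingers":-1}]'
python3 look.py cv3 wrist
```

```text
time: 6.32
ee_pos: [0.454, 0.3861, 0.0501]
ee_rot: [2.067, 2.365, 0.004]
wrist_force: [0.2, 0.5, 0.2]
width: 0.0225
time: 6.82
ee_pos: [0.4539, 0.3858, 0.0496]
ee_rot: [2.535, 1.855, 0.003]
wrist_force: [1.0, -0.6, 0.9]
width: 0.0088
```

View pics/cv3_wrist.png

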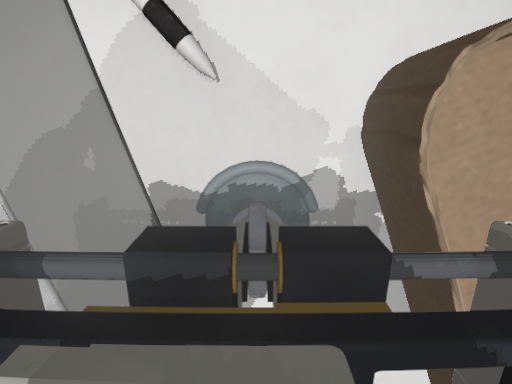

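```bash

python3 -m creep '[{"dx":0,"dy":0,"dz":5,"spin":0,"fingers":-1},{"dx":0,"dy":0,"dz":10,"spin":0,"fingers":-1},{"dx":0,"dy":0,"dz":20,"spin":0,"fingers":-1},{"dx":0,"dy":0,"dz":40,"spin":0,"fingers":-1},{"dx":0,"dy":0,"dz":70,"spin":0,"fingers":-1},{"dx":0,"dy":0,"dz":100,"spin":0,"fingers":-1},{"dx":0,"dy":0,"dz":130,"spin":0,"fingers":-1},{"dx":0,"dy":0,"dz":160,"spin":0,"fingers":-1},{"dx":-5,"dy":0,"dz":190,"spin":0.1,"fingers":-1},{"dx":-10,"dy":0,"dz":220,"spin":0.2,"fingers":-1},{"dx":-14,"dy":0,"dz":240,"spin":0.3,"fingers":-1},{"dx":-14,"dy":0,"dz":240,"spin":0.4,"fingers":-1},{"dx":-14,"dy":0,"dz":240,"spin":0.4,"fingers":-1}]'
python3 look.py cv4 wrist
```

```text
time: 7.95
ee_pos: [0.4391, 0.3858, 0.291]
ee_rot: [2.109, 2.327, 0.005]
wrist_force: [0.0, -0.7, -2.9]
width: 0.009
```

View pics/cv4_wrist.png

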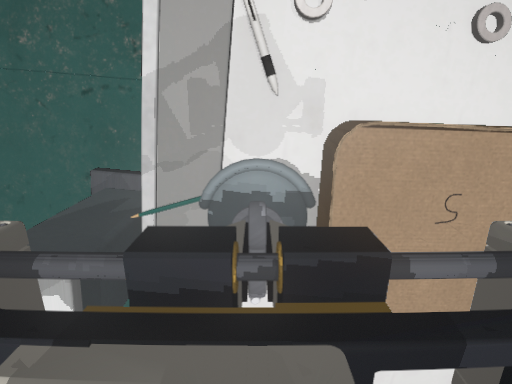

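```bash

python3 -m creep '[{"dx":0,"dy":-20,"dz":5,"spin":0.1,"fingers":-1},{"dx":0,"dy":-60,"dz":10,"spin":0.2,"fingers":-1},{"dx":0,"dy":-100,"dz":10,"spin":0.3,"fingers":-1},{"dx":0,"dy":-140,"dz":10,"spin":0.4,"fingers":-1},{"dx":0,"dy":-180,"dz":10,"spin":0.5,"fingers":-1},{"dx":0,"dy":-220,"dz":10,"spin":0.6,"fingers":-1},{"dx":0,"dy":-260,"dz":10,"spin":0.7,"fingers":-1},{"dx":0,"dy":-300,"dz":10,"spin":0.8,"fingers":-1},{"dx":0,"dy":-340,"dz":10,"spin":0.9,"fingers":-1},{"dx":0,"dy":-380,"dz":10,"spin":1.0,"fingers":-1},{"dx":0,"dy":-420,"dz":10,"spin":1.1,"fingers":-1},{"dx":0,"dy":-460,"dz":10,"spin":1.2,"fingers":-1},{"dx":0,"dy":-500,"dz":10,"spin":1.3,"fingers":-1},{"dx":0,"dy":-540,"dz":10,"spin":1.4,"fingers":-1},{"dx":0,"dy":-570,"dz":-20,"spin":1.43,"fingers":-1},{"dx":0,"dy":-586,"dz":-50,"spin":1.43,"fingers":-1},{"dx":0,"dy":-586,"dz":-80,"spin":1.43,"fingers":-1},{"dx":0,"dy":-586,"dz":-100,"spin":1.43,"fingers":-1},{"dx":0,"dy":-586,"dz":-110,"spin":1.43,"fingers":-1},{"dx":0,"dy":-586,"dz":-110,"spin":1.43,"fingers":-1}]'
python3 look.py tr1 wrist,scene
```

```text
time: 9.67
ee_pos: [0.4372, -0.1994, 0.1753]
ee_rot: [-0.079, -3.134, -0.007]
wrist_force: [-0.3, -0.9, -3.1]
width: 0.0095
```

View pics/tr1_wrist.png

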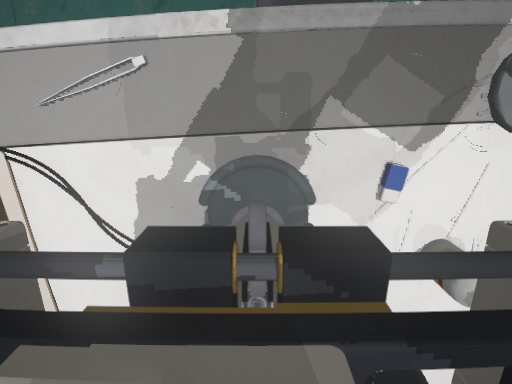

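View pics/tr1_scene.png

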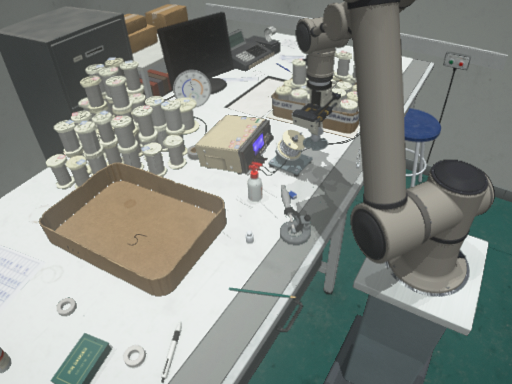

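```bash

python3 -m creep '[{"dx":3,"dy":0,"dz":-8,"spin":0,"fingers":-1},{"dx":5,"dy":0,"dz":-16,"spin":0,"fingers":-1},{"dx":5,"dy":0,"dz":-21,"spin":0,"fingers":-1},{"dx":3,"dy":0,"dz":-24,"spin":0,"fingers":-1},{"dx":-2,"dy":0,"dz":-29,"spin":0,"fingers":-1},{"dx":-5,"dy":0,"dz":-32,"spin":0,"fingers":-1},{"dx":-8,"dy":0,"dz":-36,"spin":0,"fingers":-1},{"dx":-10,"dy":0,"dz":-39,"spin":0,"fingers":-1},{"dx":-12,"dy":0,"dz":-42,"spin":0,"fingers":-1},{"dx":-14,"dy":0,"dz":-45,"spin":0,"fingers":-1},{"dx":-16,"dy":0,"dz":-48,"spin":0,"fingers":-1},{"dx":-16,"dy":0,"dz":-48,"spin":0,"fingers":-1}]'
python3 look.py tr2 wrist,scene
```

```text
time: 10.77
ee_pos: [0.4228, -0.2001, 0.1301]
ee_rot: [-0.074, -3.14, -0.001]
wrist_force: [-0.7, 0.1, -3.8]
width: 0.009
```

View pics/tr2_wrist.png

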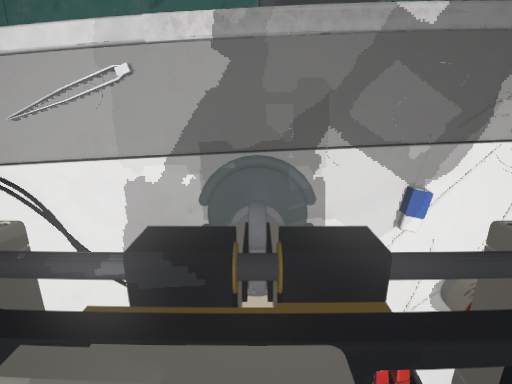

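```bash
python3 - <<'E'
from h import *
import pickle
for k in ('tr1','tr2'):
    o=pickle.load(open(k+'.pkl','rb'));c=o['wrist']
    P=cloud(c)
    print(k,[ (v,P[v,256].round(4).tolist()) for v in range(150,226,6)])
    s=o['scene'];cv2.imwrite(f'pics/{k}_z.png',cv2.resize(s['im'][80:180,250:350,::-1],(600,600),interpolation=2))
E
```

```text
tr1 [(150, [0.4077, -0.1982, 0.0026]), (156, [0.3954, -0.1978, 0.1255]), (162, [0.3989, -0.198, 0.1279]), (168, [0.4028, -0.1982, 0.1274]), (174, [0.4067, -0.1984, 0.1276]), (180, [0.4103, -0.1986, 0.1295]), (186, [0.4139, -0.1988, 0.1309]), (192, [0.4171, -0.199, 0.1335]), (198, [0.421, -0.1992, 0.1338]), (204, [0.4121, -0.1988, 0.174]), (210, [0.4138, -0.1989, 0.1785]), (216, [0.4158, -0.199, 0.1816]), (222, [0.4184, -0.1991, 0.1827])]
tr2 [(150, [0.3881, -0.1994, 0.0014]), (156, [0.3812, -0.1989, 0.08]), (162, [0.3845, -0.1991, 0.0833]), (168, [0.3887, -0.1993, 0.0816]), (174, [0.3922, -0.1994, 0.0835]), (180, [0.3961, -0.1996, 0.0841]), (186, [0.3996, -0.1998, 0.0857]), (192, [0.4033, -0.2, 0.0869]), (198, [0.4064, -0.2001, 0.0898]), (204, [0.3974, -0.1996, 0.1294]), (210, [0.3992, -0.1997, 0.1333]), (216, [0.4018, -0.1998, 0.1348]), (222, [0.4037, -0.1999, 0.1378])]
```

View pics/tr2_z.png

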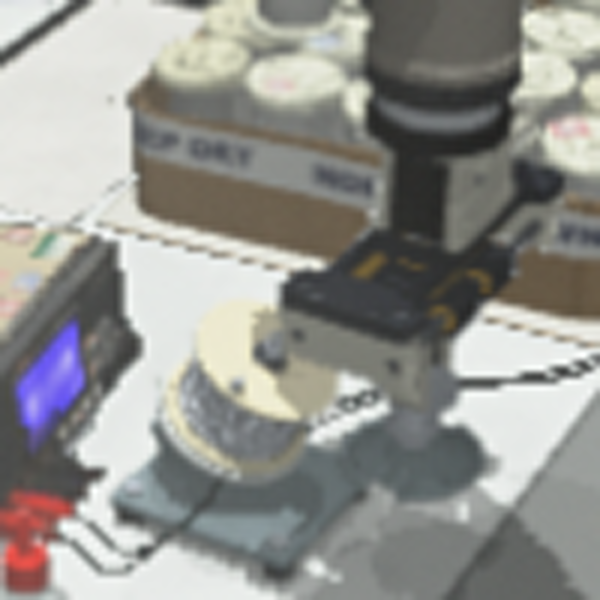

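```bash

python3 -m creep '[{"dx":-2,"dy":0,"dz":20,"spin":0,"fingers":-1},{"dx":-2,"dy":0,"dz":45,"spin":0,"fingers":-1},{"dx":15,"dy":0,"dz":45,"spin":0,"fingers":-1},{"dx":25,"dy":0,"dz":40,"spin":0,"fingers":-1},{"dx":25,"dy":0,"dz":32,"spin":0,"fingers":-1},{"dx":25,"dy":0,"dz":27,"spin":0,"fingers":-1},{"dx":22,"dy":0,"dz":23,"spin":0,"fingers":-1},{"dx":19,"dy":0,"dz":20,"spin":0,"fingers":-1},{"dx":16,"dy":0,"dz":16,"spin":0,"fingers":-1},{"dx":13,"dy":0,"dz":13,"spin":0,"fingers":-1},{"dx":11,"dy":0,"dz":10,"spin":0,"fingers":-1},{"dx":9,"dy":0,"dz":7,"spin":0,"fingers":-1},{"dx":7,"dy":0,"dz":4,"spin":0,"fingers":-1},{"dx":5,"dy":0,"dz":1,"spin":0,"fingers":-1},{"dx":5,"dy":0,"dz":1,"spin":0,"fingers":-1}]'
python3 look.py tr3 wrist,scene
python3 - <<'E'
from h import *
import pickle
for k in ('tr3',):
    o=pickle.load(open(k+'.pkl','rb'));c=o['wrist']
    P=cloud(c)
    print(k,[ (v,P[v,256].round(4).tolist()) for v in range(150,236,4)])
    s=o['scene'];cv2.imwrite(f'pics/{k}_z.png',cv2.resize(s['im'][80:180,250:350,::-1],(600,600),interpolation=2))
E
```

```text
time: 12.12
ee_pos: [0.4277, -0.2001, 0.131]
ee_rot: [-0.074, -3.139, -0.001]
wrist_force: [-0.0, -0.1, -2.6]
width: 0.0091
tr3 [(150, [0.393, -0.1994, 0.0021]), (154, [0.3847, -0.1988, 0.0814]), (158, [0.387, -0.1989, 0.0834]), (162, [0.3895, -0.1991, 0.0836]), (166, [0.3925, -0.1992, 0.0816]), (170, [0.3948, -0.1993, 0.083]), (174, [0.3971, -0.1994, 0.0848]), (178, [0.3995, -0.1995, 0.0854]), (182, [0.4022, -0.1997, 0.0854]), (186, [0.4046, -0.1998, 0.0863]), (190, [0.4069, -0.1999, 0.0874]), (194, [0.4092, -0.2, 0.089]), (198, [0.4117, -0.2001, 0.0893]), (202, [0.402, -0.1996, 0.1283]), (206, [0.4032, -0.1996, 0.1308]), (210, [0.4042, -0.1997, 0.1341]), (214, [0.4061, -0.1998, 0.1345]), (218, [0.4075, -0.1998, 0.1364]), (222, [0.4089, -0.1999, 0.138]), (226, [0.4108, -0.2, 0.1384]), (230, [0.4126, -0.2001, 0.139]), (234, [0.4142, -0.2001, 0.1401])]
```

View pics/tr3_wrist.png

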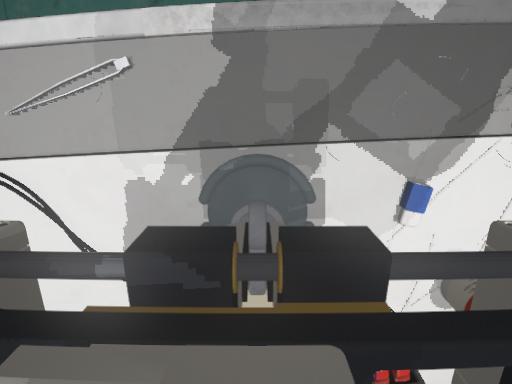

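View pics/tr3_z.png

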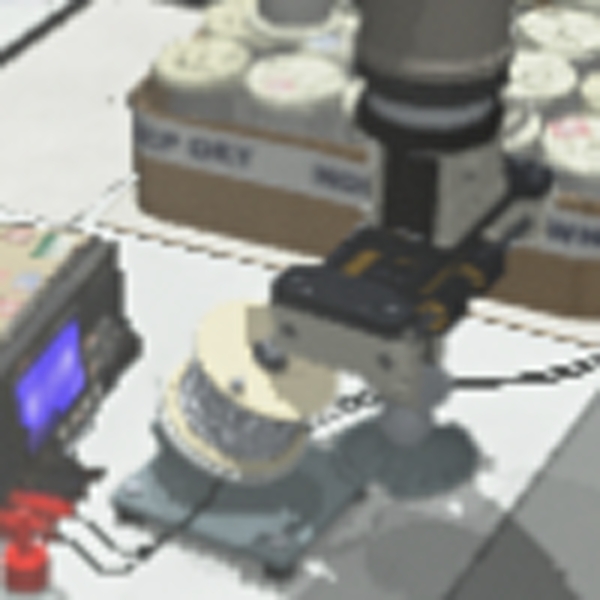

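```bash

python3 -m creep '[{"dx":-2,"dy":0,"dz":20,"spin":0,"fingers":-1},{"dx":-2,"dy":0,"dz":45,"spin":0,"fingers":-1},{"dx":15,"dy":0,"dz":45,"spin":0,"fingers":-1},{"dx":25,"dy":0,"dz":38,"spin":0,"fingers":-1},{"dx":25,"dy":0,"dz":32,"spin":0,"fingers":-1},{"dx":25,"dy":0,"dz":28,"spin":0,"fingers":-1},{"dx":24,"dy":0,"dz":25,"spin":0,"fingers":-1},{"dx":23,"dy":0,"dz":22,"spin":0,"fingers":-1},{"dx":22,"dy":0,"dz":19,"spin":0,"fingers":-1},{"dx":21,"dy":0,"dz":16,"spin":0,"fingers":-1},{"dx":20,"dy":0,"dz":14,"spin":0,"fingers":-1},{"dx":20,"dy":0,"dz":14,"spin":0,"fingers":-1}]'
python3 look.py tr4 wrist,scene
python3 - <<'E'
from h import *
import pickle
for k in ('tr4',):
    o=pickle.load(open(k+'.pkl','rb'));c=o['wrist']
    P=cloud(c)
    print(k,[ (v,P[v,256].round(4).tolist()) for v in range(150,206,4)])
    s=o['scene'];cv2.imwrite(f'pics/{k}_z.png',np.hstack([cv2.resize(s['im'][80:180,250:350,::-1],(400,400),interpolation=2),cv2.resize(c['im'][130:330,156:356,::-1],(400,400))]))
E
```

```text
time: 13.22
ee_pos: [0.4468, -0.2001, 0.1455]
ee_rot: [-0.074, -3.138, -0.001]
wrist_force: [-4.8, 0.6, 3.7]
width: 0.0088
tr4 [(150, [0.4139, -0.1995, 0.0018]), (154, [0.4179, -0.1997, 0.0011]), (158, [0.4215, -0.1999, 0.0024]), (162, [0.4077, -0.1991, 0.1031]), (166, [0.4098, -0.1992, 0.105]), (170, [0.4126, -0.1993, 0.1038]), (174, [0.4153, -0.1994, 0.1032]), (178, [0.4176, -0.1995, 0.1043]), (182, [0.4199, -0.1996, 0.1054]), (186, [0.4222, -0.1997, 0.1065]), (190, [0.4244, -0.1998, 0.1079]), (194, [0.4267, -0.2, 0.1088]), (198, [0.4198, -0.1996, 0.14]), (202, [0.4205, -0.1996, 0.1445])]
```

View pics/tr4_z.png

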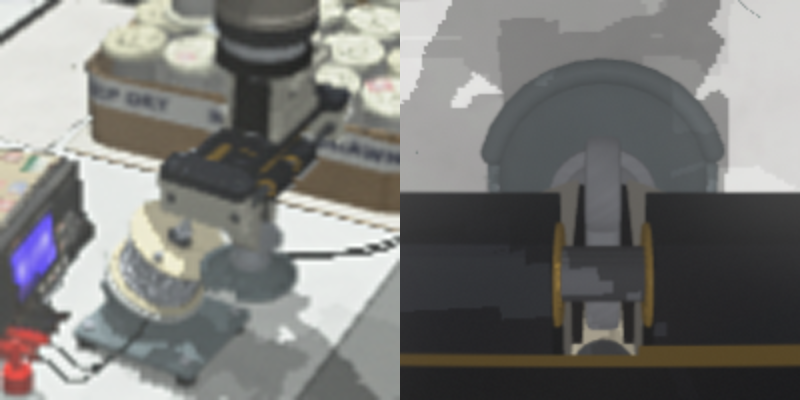

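```bash

python3 -m creep '[{"dx":-3,"dy":0,"dz":0,"spin":0,"fingers":-1},{"dx":-5,"dy":0,"dz":-4,"spin":0,"fingers":-1},{"dx":-7,"dy":0,"dz":-7,"spin":0,"fingers":-1},{"dx":-9,"dy":0,"dz":-10,"spin":0,"fingers":-1},{"dx":-11,"dy":0,"dz":-13,"spin":0,"fingers":-1},{"dx":-13,"dy":0,"dz":-16,"spin":0,"fingers":-1},{"dx":-14,"dy":0,"dz":-19,"spin":0,"fingers":-1},{"dx":-15,"dy":0,"dz":-22,"spin":0,"fingers":-1},{"dx":-15,"dy":0,"dz":-22,"spin":0,"fingers":-1}]' 7
python3 look.py tr5 wrist,scene
cat > v.py <<'E'
from h import *
import pickle,sys
k=sys.argv[1]
o=pickle.load(open(k+'.pkl','rb'));c=o['wrist']
P=cloud(c)
print(k,[ (v,P[v,256].round(4).tolist()) for v in range(142,206,4)])
s=o['scene'];cv2.imwrite(f'pics/{k}_z.png',np.hstack([cv2.resize(s['im'][80:180,250:350,::-1],(400,400),interpolation=2),cv2.resize(c['im'][130:330,156:356,::-1],(400,400))]))
E
python3 v.py tr5
```

```text
time: 14.07
ee_pos: [0.4328, -0.2001, 0.123]
ee_rot: [-0.074, -3.139, -0.001]
wrist_force: [-2.3, 0.1, -1.5]
width: 0.0093
tr5 [(142, [0.3903, -0.199, 0.0005]), (146, [0.3936, -0.1992, 0.0021]), (150, [0.3971, -0.1994, 0.0015]), (154, [0.3612, -0.1972, 0.2638]), (158, [0.4042, -0.1997, 0.0015]), (162, [0.408, -0.1999, 0.0003]), (166, [0.4119, -0.2001, -0.0009]), (170, [0.4152, -0.2002, 0.0009]), (174, [0.4187, -0.2004, 0.0017]), (178, [0.4227, -0.2006, 0.0]), (182, [0.426, -0.2007, 0.002]), (186, [0.4131, -0.2, 0.0656]), (190, [0.4149, -0.2001, 0.0693]), (194, [0.4053, -0.1996, 0.1121]), (198, [0.4065, -0.1996, 0.1153]), (202, [0.4079, -0.1997, 0.1178])]
```

View pics/tr5_z.png

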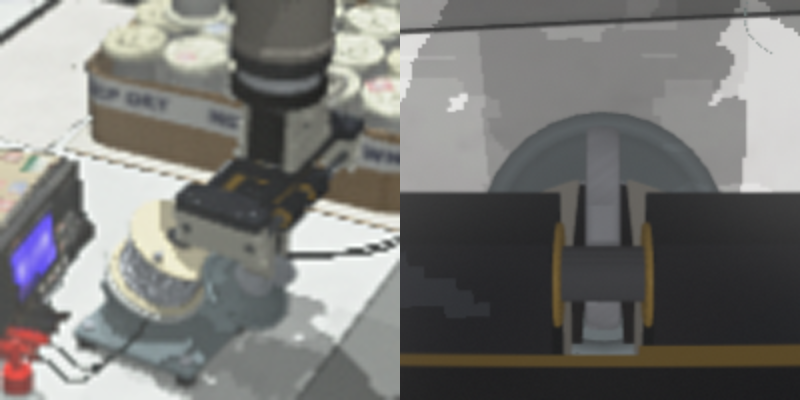

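```bash

python3 -m creep '[{"dx":0,"dy":0,"dz":0,"spin":0,"fingers":-1},{"dx":0,"dy":0,"dz":0,"spin":0,"fingers":-1},{"dx":-4,"dy":0,"dz":8,"spin":0,"fingers":-1},{"dx":-8,"dy":0,"dz":16,"spin":0,"fingers":-1},{"dx":-10,"dy":0,"dz":30,"spin":0,"fingers":-1},{"dx":-10,"dy":0,"dz":45,"spin":0,"fingers":-1},{"dx":-10,"dy":0,"dz":60,"spin":0,"fingers":-1},{"dx":-10,"dy":0,"dz":70,"spin":0,"fingers":-1},{"dx":-10,"dy":0,"dz":70,"spin":0,"fingers":-1}]' 14
python3 look.py tr6 wrist,scene
python3 v.py tr6
```

```text
time: 14.92
ee_pos: [0.4244, -0.2012, 0.1967]
ee_rot: [0.073, 3.136, -0.005]
wrist_force: [0.3, -0.3, -2.5]
width: 0.0084
tr6 [(142, [0.3912, -0.2014, 0.0007]), (146, [0.3957, -0.2016, 0.0008]), (150, [0.4001, -0.2018, 0.0014]), (154, [0.4047, -0.202, 0.0011]), (158, [0.409, -0.2022, 0.0027]), (162, [0.4138, -0.2025, 0.0014]), (166, [0.4182, -0.2027, 0.0026]), (170, [0.4231, -0.2029, 0.0011]), (174, [0.428, -0.2032, 0.0004]), (178, [0.4325, -0.2034, 0.0015]), (182, [0.437, -0.2036, 0.0023]), (186, [0.4419, -0.2038, 0.0018]), (190, [0.4097, -0.2016, 0.1328]), (194, [0.397, -0.2007, 0.1854]), (198, [0.398, -0.2007, 0.1893]), (202, [0.3994, -0.2007, 0.1918])]
```

View pics/tr6_z.png

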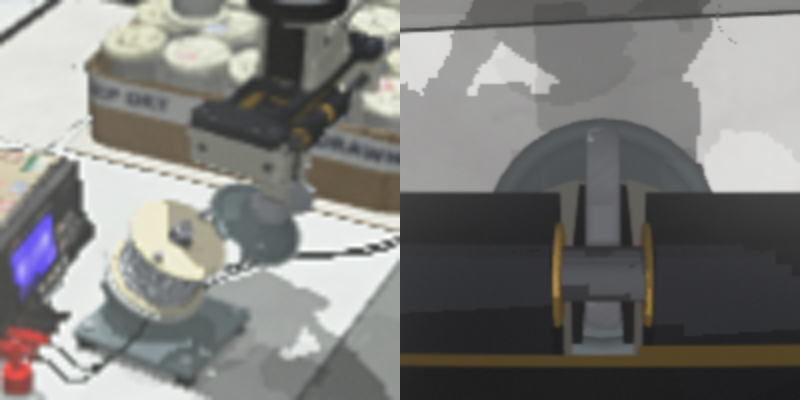

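```bash
python3 - <<'E'
from h import *
import pickle
o=pickle.load(open('tr6.pkl','rb'))
s=o['scene'];P=cloud(s)
print('scene grid')
for v in range(120,152,3):
    print(v,[(u,*(P[v,u]*1000).round().astype(int).tolist()) for u in range(300,330,4)])
c=o['wrist'];Q=cloud(c)
m=np.zeros(Q.shape[:2],bool);m[180:226,196:320]=1
m&=(Q[...,2]>.11)&(Q[...,2]<.172)
q=Q[m];print(len(q),q.min(0),q.max(0))
# rim silhouettes: for each column the first row
for u in range(200,316,8):
    r=np.where(m[:,u])[0]
    if len(r):print(u,r[0],Q[r[0],u].round(4),Q[min(r[0]+2,225),u].round(4))
E
```

```text
scene grid
120 [(300, 456, -116, 246), (304, 443, -115, 250), (308, 429, -112, 256), (312, 418, -116, 256), (316, 406, -117, 260), (320, 392, -114, 265), (324, 417, -207, 211), (328, 508, -483, 47)]
123 [(300, 624, -470, 7), (304, 611, -481, 4), (308, 590, -474, 14), (312, 416, -113, 249), (316, 404, -114, 251), (320, 392, -116, 254), (324, 417, -209, 200), (328, 508, -485, 32)]
126 [(300, 617, -456, 1), (304, 601, -460, 4), (308, 474, -216, 168), (312, 465, -229, 164), (316, 431, -181, 199), (320, 418, -180, 203), (324, 411, -196, 197), (328, 505, -480, 22)]
129 [(300, 605, -432, 4), (304, 476, -190, 170), (308, 468, -205, 164), (312, 458, -214, 163), (316, 434, -189, 183), (320, 416, -179, 194), (324, 411, -197, 186), (328, 397, -197, 190)]
132 [(300, 597, -415, 1), (304, 470, -178, 167), (308, 463, -194, 161), (312, 450, -197, 163), (316, 434, -191, 171), (320, 423, -197, 171), (324, 411, -200, 173), (328, 496, -463, 6)]
135 [(300, 512, -239, 109), (304, 466, -170, 162), (308, 456, -179, 160), (312, 446, -188, 158), (316, 434, -193, 159), (320, 421, -195, 162), (324, 423, -235, 13
[... 1091 characters left out ...]
.2303  0.1378] [ 0.4207 -0.2303  0.1384]
224 200 [ 0.4151 -0.2245  0.136 ] [ 0.4165 -0.2245  0.1365]
232 195 [ 0.4126 -0.2189  0.1329] [ 0.4135 -0.2188  0.1349]
240 192 [ 0.4113 -0.2132  0.1305] [ 0.4119 -0.213   0.1337]
248 190 [ 0.4096 -0.2073  0.1323] [ 0.4105 -0.2072  0.1343]
256 189 [ 0.4097 -0.2016  0.1302] [ 0.4106 -0.2016  0.1324]
264 190 [ 0.4102 -0.1959  0.1319] [ 0.4114 -0.1959  0.133 ]
272 191 [ 0.4116 -0.1901  0.1307] [ 0.412  -0.1903  0.1343]
280 194 [ 0.4135 -0.1846  0.1328] [ 0.4141 -0.1848  0.1355]
288 199 [ 0.4168 -0.1791  0.135 ] [ 0.4175 -0.1794  0.1372]
296 205 [ 0.4205 -0.1739  0.138 ] [ 0.4217 -0.174   0.1388]
304 213 [ 0.4262 -0.1685  0.1396] [ 0.4269 -0.1688  0.1417]
```

```bash
cat > fit.py <<'E'
from h import *
import pickle,sys
from scipy.optimize import least_squares
def fit(k,yaw=-.046,guess=30,zmin=.1):
    o=pickle.load(open(k+'.pkl','rb'));c=o['wrist'];Q=cloud(c)
    tcp=np.array(eval(sys.argv[2]))
    m=np.zeros(Q.shape[:2],bool);m[140:226,196:320]=1
    m&=(Q[...,2]>tcp[2]-.09)&(Q[...,2]<tcp[2]-.02)&(np.abs(Q[...,0]-tcp[0])<.06)
    cols=np.arange(205,310,3);ob=[]
    for u in cols:
        r=np.where(m[:,u]&m[np.minimum(np.arange(384)+1,383),u])[0]
        if len(r) and r[0]<216: ob.append((u,r[0]-.5))
    ob=np.array(ob)
    a=np.linspace(0,2*np.pi,361);b=np.linspace(0,2*np.pi,25)
    A,B=np.meshgrid(a,b);tor=np.stack([(37.5+4*np.cos(B))*np.cos(A),(37.5+4*np.cos(B))*np.sin(A),4+4*np.sin(B)],-1).reshape(-1,3)/1000
    hx=np.array([np.cos(yaw),np.sin(yaw),0]);ey=np.array([-np.sin(yaw),np.cos(yaw),0]);ez=np.array([0,0,1.])
    def frame(t):
        n=-np.sin(t)*hx+np.cos(t)*ez;x=np.cos(t)*hx+np.sin(t)*ez;return np.c_[x,ey,n]
    def env(p):
        F=frame(p[3]);W=tor@F.T+tcp+p[0]*hx+p[1]*ey+p[2]*ez
        uv=cv2.projectPoints(W,cv2.Rodrigues(c['R'])[0],c['t'],c['K'],c['D'])[0][:,0]
        return np.array([uv[np.abs(uv[:,0]-u)<1.0,1].min() if (np.abs(uv[:,0]-u)<1.0).any() else 300 for u in ob[:,0]])
    # depth pts on rim: 3 rows beneath the silhouette near crest
    pts=[];
    for u,r in ob:
        for dr in (2,3,4): pts.append(Q[int(r+.5)+dr,int(u)])
    pts=np.array(pts)
    def res(p):
        e=(env(p)-ob[:,1])
        F=frame(p[3]);L=(pts-(tcp+p[0]*hx+p[1]*ey+p[2]*ez))@F*1000
        d=np.hypot(np.hypot(L[:,0],L[:,1])-37.5,L[:,2]-4)-4
        # prior: axis thru grip within 4mm, height 51+-5
        g=F.T@(-(p[0]*hx+p[1]*ey+p[2]*ez))*1000
        return np.r_[e,np.clip(d,-4,4)*.5]
    t=np.radians(guess);p0=np.array([.053*np.sin(t),0,-.053*np.cos(t),t])
    s=least_squares(res,p0,diff_step=1e-3,loss='soft_l1',x_scale=[.001,.001,.001,.02]);p=s.x
    F=frame(p[3]);g=F.T@(-(p[0]*hx+p[1]*ey+p[2]*ez))*1000
    print('cost',s.cost,len(ob),'tilt',np.degrees(p[3]).round(1),'grip(TCP) in cover frame mm',g.round(1),'centre',(tcp+p[0]*hx+p[1]*ey+p[2]*ez).round(4))
for g in (20,25,30): fit(sys.argv[1],guess=g)
E
python3 fit.py tr6 '[0.4244,-0.2012,0.1967]'
python3 fit.py tr1 '[0.4372,-0.1994,0.1753]'
```

```text
cost 24.95700518570062 32 tilt 23.2 grip(TCP) in cover frame mm [-3.1  0.1 53. ] centre [ 0.4481 -0.2024  0.1492]
cost 25.59834609149597 32 tilt 25.6 grip(TCP) in cover frame mm [-1.1  0.1 51.8] centre [ 0.4477 -0.2024  0.1505]
cost 19.00459041123067 32 tilt 27.7 grip(TCP) in cover frame mm [ 2.2  0.5 57.1] centre [ 0.4489 -0.2029  0.1451]
cost 11.261026472523618 35 tilt -1.2 grip(TCP) in cover frame mm [-0.6 -0.4 55.8] centre [ 0.4367 -0.199   0.1195]
cost 133.53742621338552 35 tilt 21.8 grip(TCP) in cover frame mm [19.9 -0.  49.6] centre [ 0.4372 -0.1994  0.1219]
cost 11.260369103386644 35 tilt -1.2 grip(TCP) in cover frame mm [-0.6 -0.4 55.8] centre [ 0.4367 -0.199   0.1195]
```

```bash

python3 -m creep '[{"dx":15,"dy":0,"dz":4,"spin":0,"fingers":-1},{"dx":30,"dy":0,"dz":4,"spin":0,"fingers":-1},{"dx":45,"dy":0,"dz":0,"spin":0,"fingers":-1},{"dx":50,"dy":0,"dz":-3,"spin":0,"fingers":-1},{"dx":50,"dy":0,"dz":-3,"spin":0,"fingers":-1},{"dx":53,"dy":0,"dz":-8,"spin":0,"fingers":-1},{"dx":56,"dy":0,"dz":-14,"spin":0,"fingers":-1},{"dx":58,"dy":0,"dz":-19,"spin":0,"fingers":-1},{"dx":60,"dy":-1,"dz":-24,"spin":0,"fingers":-1},{"dx":60,"dy":-1,"dz":-24,"spin":0,"fingers":-1},{"dx":60,"dy":-1,"dz":-24,"spin":0,"fingers":-1}]'
python3 look.py in1 wrist,scene,top
python3 v.py in1; python3 fit.py in1 'ctrl.read_state()["ee_pos"]' 
python3 - <<'E'
from h import *
import pickle
c=pickle.load(open('in1.pkl','rb'))['top'];cv2.imwrite('pics/in1_t.png',cv2.resize(c['im'][150:240,310:410,::-1],(600,540),interpolation=2))
E
```

```text
time: 15.93
ee_pos: [0.4831, -0.2014, 0.1693]
ee_rot: [-0.074, -3.14, -0.001]
wrist_force: [-0.0, -0.3, -2.5]
width: 0.009
in1 [(142, [0.4457, -0.2006, 0.0012]), (146, [0.4498, -0.2008, 0.0009]), (150, [0.454, -0.201, 0.001]), (154, [0.458, -0.2012, 0.0016]), (158, [0.4622, -0.2014, 0.0018]), (162, [0.4663, -0.2016, 0.0025]), (166, [0.4707, -0.2018, 0.0016]), (170, [0.4707, -0.2018, 0.022]), (174, [0.4751, -0.202, 0.0207]), (178, [0.4789, -0.2022, 0.0218]), (182, [0.4831, -0.2024, 0.0212]), (186, [0.487, -0.2026, 0.022]), (190, [0.468, -0.2015, 0.1056]), (194, [0.4557, -0.2008, 0.1579]), (198, [0.4563, -0.2008, 0.1632]), (202, [0.458, -0.2009, 0.1647])]
cost 20.40825085015431 33 tilt 22.0 grip(TCP) in cover frame mm [-2.8  0.3 53.5] centre [ 0.506  -0.2028  0.1214]
cost 21.613661783840506 33 tilt 22.3 grip(TCP) in cover frame mm [-2.5  0.3 53.3] centre [ 0.506  -0.2028  0.1216]
cost 14.085625661670536 33 tilt 26.3 grip(TCP) in cover frame mm [ 2.2 -0.  57.7] centre [ 0.507  -0.2025  0.1173]
```

View pics/in1_z.png

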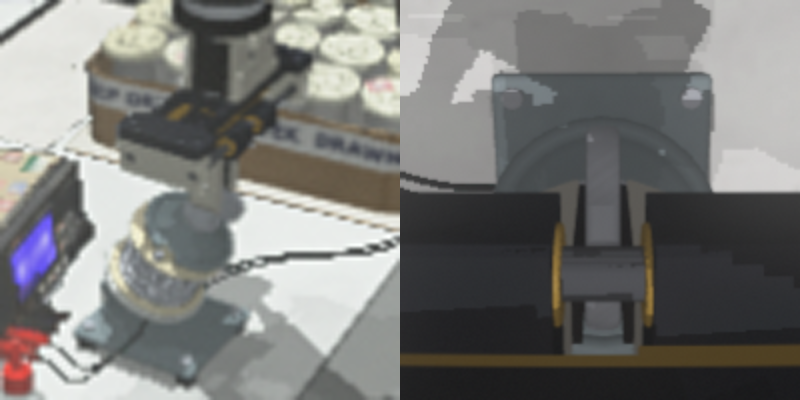

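View pics/in1_t.png

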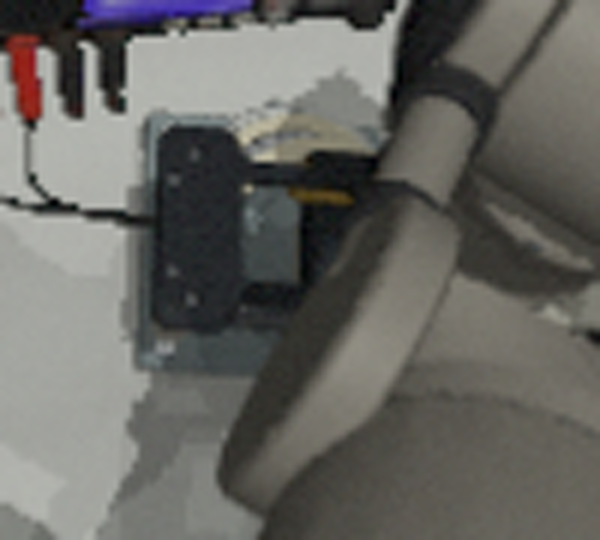

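```bash

python3 -m creep '[{"dx":3,"dy":0,"dz":1.5,"spin":0,"fingers":-1},{"dx":3,"dy":0,"dz":1.5,"spin":0,"fingers":-1},{"dx":4,"dy":0,"dz":-0.5,"spin":0,"fingers":-1},{"dx":5,"dy":0,"dz":-2.5,"spin":0,"fingers":-1},{"dx":6,"dy":0,"dz":-4.5,"spin":0,"fingers":-1},{"dx":6,"dy":0,"dz":-4.5,"spin":0,"fingers":-1}]' 9
python3 look.py in2 wrist,scene
python3 v.py in2; python3 fit.py in2 'ctrl.read_state()["ee_pos"]' 
```

```text
time: 16.58
ee_pos: [0.4895, -0.2013, 0.1648]
ee_rot: [-0.073, -3.14, -0.0]
wrist_force: [-0.7, 0.0, -1.5]
width: 0.0089
in2 [(142, [0.4515, -0.2006, 0.0022]), (146, [0.4556, -0.2008, 0.0016]), (150, [0.4595, -0.2009, 0.0031]), (154, [0.4638, -0.2011, 0.0018]), (158, [0.468, -0.2013, 0.001]), (162, [0.4689, -0.2013, 0.0194]), (166, [0.4723, -0.2015, 0.022]), (170, [0.4762, -0.2017, 0.0224]), (174, [0.4802, -0.2019, 0.0221]), (178, [0.4842, -0.2021, 0.0218]), (182, [0.4882, -0.2023, 0.022]), (186, [0.4922, -0.2024, 0.0224]), (190, [0.4743, -0.2014, 0.1014]), (194, [0.4621, -0.2007, 0.1536]), (198, [0.463, -0.2008, 0.1576]), (202, [0.4641, -0.2008, 0.1612])]
cost 18.976676051070946 33 tilt 21.7 grip(TCP) in cover frame mm [-3.1  1.6 53.5] centre [ 0.5119 -0.2039  0.1165]
cost 21.583884786792648 33 tilt 20.5 grip(TCP) in cover frame mm [-4.   1.8 54.2] centre [ 0.5121 -0.2041  0.1157]
cost 11.074497939259533 33 tilt 29.0 grip(TCP) in cover frame mm [ 4.9  0.2 56. ] centre [ 0.5123 -0.2025  0.1138]
```

View pics/in2_z.png

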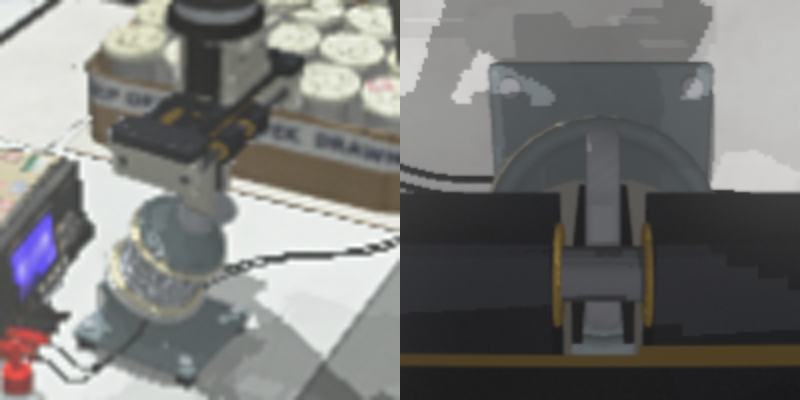

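```bash

python3 -m creep '[{"dx":1,"dy":0,"dz":-1.5,"spin":0,"fingers":-1},{"dx":2,"dy":0,"dz":-3,"spin":0,"fingers":-1},{"dx":3,"dy":0,"dz":-4,"spin":0,"fingers":-1},{"dx":3.5,"dy":0,"dz":-5.5,"spin":0,"fingers":-1},{"dx":3.5,"dy":0,"dz":-5.5,"spin":0,"fingers":-1},{"dx":3.5,"dy":0,"dz":-5.5,"spin":0,"fingers":-1}]' 7
python3 look.py in3 wrist,scene
python3 v.py in3; python3 fit.py in3 'ctrl.read_state()["ee_pos"]' 
```

```text
time: 17.18
ee_pos: [0.4931, -0.2016, 0.1603]
ee_rot: [0.074, 3.14, -0.001]
wrist_force: [-2.4, -0.5, 4.9]
width: 0.009
in3 [(142, [0.4549, -0.201, 0.0015]), (146, [0.4589, -0.2012, 0.001]), (150, [0.4629, -0.2014, 0.0011]), (154, [0.4669, -0.2016, 0.0017]), (158, [0.4682, -0.2016, 0.0183]), (162, [0.4712, -0.2018, 0.0229]), (166, [0.4751, -0.2019, 0.0226]), (170, [0.4793, -0.2021, 0.0209]), (174, [0.483, -0.2023, 0.0221]), (178, [0.4869, -0.2025, 0.0218]), (182, [0.4909, -0.2027, 0.0219]), (186, [0.4741, -0.2016, 0.1006]), (190, [0.4762, -0.2017, 0.1032]), (194, [0.4652, -0.2011, 0.1505]), (198, [0.4667, -0.2011, 0.1529]), (202, [0.4677, -0.2012, 0.1566])]
cost 12.638625710555194 35 tilt 26.2 grip(TCP) in cover frame mm [ 3.4  0.1 52.1] centre [ 0.513  -0.2026  0.112 ]
cost 13.311708087688874 35 tilt 26.5 grip(TCP) in cover frame mm [ 3.7  0.1 51.9] centre [ 0.5129 -0.2026  0.1122]
cost 13.311708213564803 35 tilt 26.5 grip(TCP) in cover frame mm [ 3.7  0.1 51.9] centre [ 0.5129 -0.2026  0.1122]
```

View pics/in3_z.png

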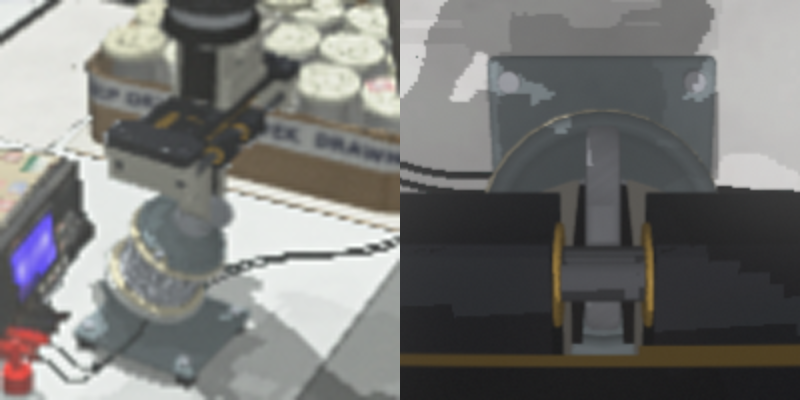

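```bash

python3 -m creep '[{"dx":0,"dy":0,"dz":0.5,"spin":0,"fingers":-0.7},{"dx":0,"dy":0,"dz":0.5,"spin":0,"fingers":-0.5},{"dx":0,"dy":0,"dz":0.5,"spin":0,"fingers":-0.3},{"dx":0,"dy":0,"dz":0.5,"spin":0,"fingers":-0.3},{"dx":0,"dy":0,"dz":20,"spin":0,"fingers":-0.3},{"dx":0,"dy":0,"dz":45,"spin":0,"fingers":-0.3},{"dx":0,"dy":0,"dz":75,"spin":0,"fingers":-0.3},{"dx":-10,"dy":0,"dz":90,"spin":0,"fingers":-0.3},{"dx":-20,"dy":0,"dz":90,"spin":0,"fingers":-0.3},{"dx":-20,"dy":0,"dz":90,"spin":0,"fingers":-0.3},{"dx":-20,"dy":0,"dz":90,"spin":0,"fingers":-0.3}]'
python3 look.py in4 wrist,scene
python3 - <<'E'
from h import *
import pickle
o=pickle.load(open('in4.pkl','rb'));s=o['scene'];c=o['wrist']
cv2.imwrite('pics/in4_z.png',np.hstack([cv2.resize(s['im'][110:170,260:320,::-1],(400,400),interpolation=2),cv2.resize(c['im'][100:260,176:336,::-1],(400,400))]))
P=cloud(c);n=np.array([-.422,.019,.907]);n/=np.linalg.norm(n);O=np.array([.5141,-.203,.1117])
hh=(P-O)@n;lat=P-O-hh[...,None]*n;r=np.linalg.norm(lat,axis=2)
m=(hh<.08)&(hh>-.01)
k=m&(r>.0358)&(r<.0395);a=np.degrees(np.arctan2(lat[...,1],lat[...,0]/.906))
for lo in range(-180,180,15):
    q=hh[k&(a>=lo)&(a<lo+15)];print(lo,len(q),np.percentile(q,[10,50,90]).round(4) if len(q) else '')
w=m&(hh>.045)&(r<.035);q=P[w];print(len(q),q.mean(0).round(4),'max h',np.percentile(hh[w],[50,90,99]).round(4))
ex=np.array([.906,-.04,.422]);ey=np.cross(n,ex);L=np.c_[(q-O)@ex,(q-O)@ey];L0=L.mean(0);v=np.linalg.svd(L-L0)[2][0];print('wing dir deg',np.degrees(np.arctan2(v[1],v[0])),L.min(0),L.max(0))
E
```

```text
time: 18.2
ee_pos: [0.4722, -0.2011, 0.2488]
ee_rot: [-0.074, -3.14, -0.002]
wrist_force: [-0.1, 0.5, -0.3]
width: 0.0321
-180 40 [0.0067 0.0077 0.0091]
-165 35 [0.0072 0.008  0.0087]
-150 37 [0.0071 0.0077 0.0087]
-135 34 [0.0067 0.0077 0.0086]
-120 36 [0.0064 0.0075 0.0085]
-105 11 [-0.0009  0.0007  0.004 ]
-90 0 
-75 0 
-60 3 [0.007  0.0076 0.0079]
-45 0 
-30 0 
-15 0 
0 0 
15 0 
30 3 [0.0074 0.0078 0.0081]
45 0 
60 0 
75 0 
90 25 [-0.0001  0.0051  0.0084]
105 35 [0.0072 0.0077 0.0088]
120 37 [0.0074 0.0082 0.0091]
135 35 [0.0072 0.0079 0.0087]
150 38 [0.0068 0.0078 0.0086]
165 36 [0.0068 0.008  0.0088]
684 [ 0.488  -0.2012  0.1662] max h [0.0609 0.0629 0.0638]
wing dir deg -0.9336878785193342 [-0.02754578 -0.00409749] [0.02400536 0.00501686]
```

View pics/in4_z.png

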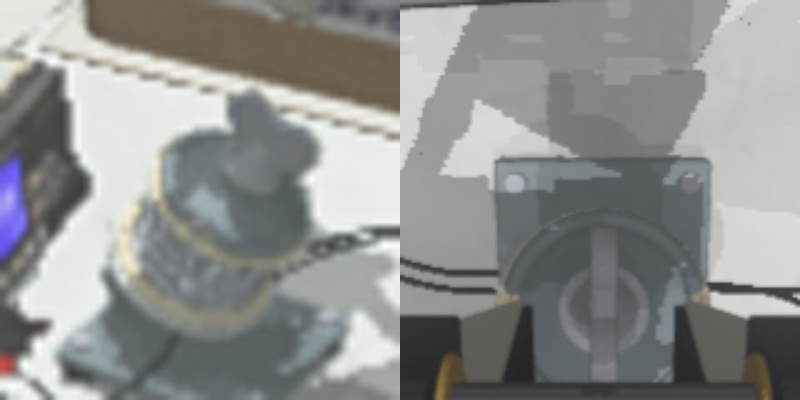

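```bash

python3 -m creep '[{"dx":10,"dy":-0.5,"dz":0,"spin":0,"fingers":-0.4},{"dx":21,"dy":-1,"dz":-5,"spin":0,"fingers":-0.4},{"dx":21,"dy":-1,"dz":-30,"spin":0,"fingers":-0.4},{"dx":21,"dy":-1,"dz":-60,"spin":0,"fingers":-0.4},{"dx":21,"dy":-1,"dz":-78,"spin":0,"fingers":-0.4},{"dx":21,"dy":-1,"dz":-84,"spin":0,"fingers":-0.4},{"dx":21,"dy":-1,"dz":-84,"spin":0,"fingers":-1},{"dx":21,"dy":-1,"dz":-84,"spin":0,"fingers":-1},{"dx":21,"dy":-1,"dz":-84,"spin":0,"fingers":-1},{"dx":21,"dy":-1,"dz":-84,"spin":0,"fingers":-1},{"dx":21,"dy":-1,"dz":-84,"spin":0,"fingers":-1},{"dx":21,"dy":-1,"dz":-84,"spin":0,"fingers":-1}]' 8
python3 -c "
from h import *
s=ctrl.read_state();print(s['joints'].round(3),s['ft_torque'])"
```

```text
time: 19.3
ee_pos: [0.4946, -0.2026, 0.1668]
ee_rot: [0.074, 3.138, -0.002]
wrist_force: [1.1, 0.1, 1.0]
width: 0.009
[-0.532  0.434  1.616  0.     1.089 -2.057] [ 0.12675757 -0.42157887  0.03009678]
```

```bash

python3 -m creep '[{"dx":0,"dy":0,"dz":0,"spin":-0.08,"fingers":-1},{"dx":0,"dy":0,"dz":0,"spin":-0.16,"fingers":-1},{"dx":0,"dy":0,"dz":0,"spin":-0.24,"fingers":-1},{"dx":0,"dy":0,"dz":0,"spin":-0.32,"fingers":-1},{"dx":0,"dy":0,"dz":0,"spin":-0.4,"fingers":-1},{"dx":0,"dy":0,"dz":0,"spin":-0.48,"fingers":-1},{"dx":0,"dy":0,"dz":-0.2,"spin":-0.56,"fingers":-1},{"dx":0,"dy":0,"dz":-0.4,"spin":-0.64,"fingers":-1},{"dx":0,"dy":0,"dz":-0.6,"spin":-0.72,"fingers":-1},{"dx":0,"dy":0,"dz":-0.8,"spin":-0.8,"fingers":-1}]' 8
python3 look.py s1 wrist,scene
python3 v.py s1
python3 -c "
from h import *
s=ctrl.read_state();print(s['joints'].round(3),s['ft_torque'])"
```

```text
time: 20.13
ee_pos: [0.4941, -0.2016, 0.1657]
ee_rot: [1.296, 2.861, 0.002]
wrist_force: [-0.5, 3.5, 3.7]
width: 0.0126
s1 [(142, [0.4689, -0.1735, 0.0011]), (146, [0.4701, -0.1749, 0.0191]), (150, [0.4724, -0.1775, 0.0216]), (154, [0.4748, -0.1803, 0.0223]), (158, [0.4774, -0.1832, 0.0225]), (162, [0.4801, -0.1863, 0.0212]), (166, [0.4826, -0.1891, 0.0219]), (170, [0.4851, -0.192, 0.0223]), (174, [0.4879, -0.1952, 0.0213]), (178, [0.4778, -0.1836, 0.1037]), (182, [0.4793, -0.1854, 0.1061]), (186, [0.481, -0.1872, 0.1074]), (190, [0.4829, -0.1894, 0.1075]), (194, [0.476, -0.1815, 0.1534]), (198, [0.4765, -0.182, 0.1583]), (202, [0.4779, -0.1837, 0.1581])]
[-5.320e-01  4.350e-01  1.618e+00  1.000e-03  1.088e+00 -1.256e+00] [ 0.82258142 -0.34318432  0.06414295]
```

View pics/s1_z.png

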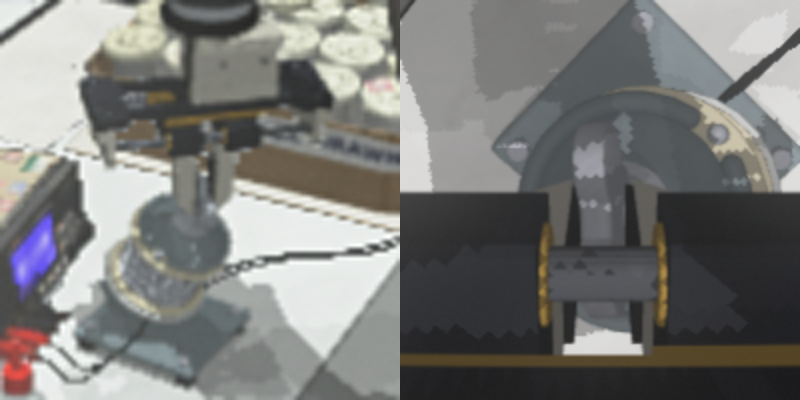

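```bash
cat > rim.py <<'E'
from h import *
import pickle,sys
o=pickle.load(open(sys.argv[1]+'.pkl','rb'));c=o['wrist']
P=cloud(c);n=np.array([-.422,.019,.907]);n/=np.linalg.norm(n);O=np.array([.5141,-.203,.1117])
ex=np.array([.906,-.04,.422]);ex-=ex@n*n;ex/=np.linalg.norm(ex);ey=np.cross(n,ex)
D=P-O;X=D@ex;Y=D@ey;H=D@n;r=np.hypot(X,Y);a=np.degrees(np.arctan2(Y,X))
m=(H<.08)&(H>-.02)
print('rim height (r 36-39.5), and mean height r 20-33')
for lo in range(-180,180,15):
    q=H[m&(r>.0358)&(r<.0395)&(a>=lo)&(a<lo+15)];q2=H[m&(r>.024)&(r<.033)&(a>=lo)&(a<lo+15)]
    if len(q)+len(q2)>5: print(lo,len(q),np.percentile(q,[10,50,90]).round(4) if len(q) else '',len(q2),np.percentile(q2,[10,50,90]).round(4) if len(q2) else '')
w=m&(H>.045)&(r<.035)
if w.sum()>20:
    L=np.c_[X[w],Y[w]];L0=L.mean(0);v=np.linalg.svd(L-L0)[2][0];print('wing',w.sum(),'dir deg',np.degrees(np.arctan2(v[1],v[0])).round(1),L.min(0).round(4),L.max(0).round(4),'H99',np.percentile(H[w],[50,99]).round(4))
big=cv2.resize(c['im'][110:260,146:346,::-1],(800,600),interpolation=cv2.INTER_CUBIC);cv2.imwrite(f'pics/{sys.argv[1]}_b.png',big)
E
python3 rim.py s1
```

```text
rim height (r 36-39.5), and mean height r 20-33
-180 79 [0.0103 0.0116 0.0124] 88 [0.0113 0.0131 0.0145]
-165 81 [0.0109 0.0121 0.0133] 97 [0.0126 0.0139 0.0153]
-150 44 [0.0116 0.0129 0.0138] 7 [0.0125 0.0133 0.0136]
-75 42 [0.0128 0.0135 0.0143] 0 
-60 66 [0.0124 0.0131 0.014 ] 7 [0.0115 0.012  0.0121]
-15 0  27 [0.0781 0.079  0.0794]
0 0  36 [0.0787 0.0795 0.0799]
45 25 [0.0001 0.0063 0.0083] 9 [0.0063 0.0071 0.0081]
60 100 [0.0001 0.0065 0.0079] 159 [0.0067 0.0086 0.0107]
75 88 [-0.0004  0.0013  0.0099] 176 [0.0011 0.0087 0.011 ]
90 81 [-0.0006  0.0052  0.0101] 172 [0.0053 0.0089 0.0111]
105 86 [0.0065 0.0079 0.009 ] 156 [0.0072 0.0095 0.0118]
120 79 [0.0077 0.0085 0.0092] 237 [0.0084 0.0118 0.0552]
135 76 [0.0082 0.0092 0.01  ] 196 [0.0089 0.0118 0.056 ]
150 75 [0.0088 0.01   0.0109] 12 [0.0088 0.0095 0.0101]
165 73 [0.0099 0.0108 0.0116] 5 [0.0107 0.0112 0.0116]
wing 2417 dir deg -28.5 [-0.023  -0.0169] [0.0283 0.0216] H99 [0.0581 0.0796]
```

View pics/s1_b.png

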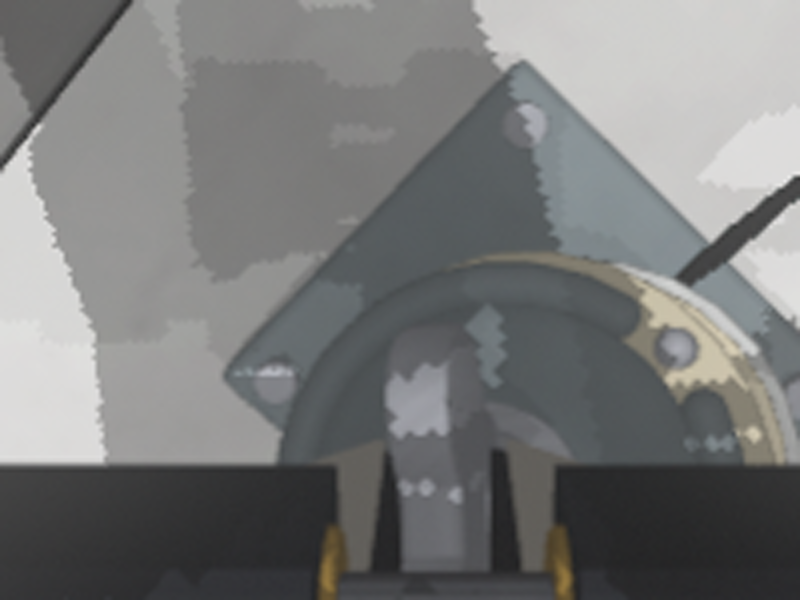

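```bash

python3 -m creep '[{"dx":0,"dy":0,"dz":0,"spin":0,"fingers":-0.6},{"dx":0,"dy":0,"dz":0,"spin":0,"fingers":-0.55},{"dx":0,"dy":0,"dz":0,"spin":0,"fingers":-0.5},{"dx":-1,"dy":0,"dz":4,"spin":0,"fingers":-0.5},{"dx":-1,"dy":0,"dz":4,"spin":0,"fingers":-0.5}]' 8
python3 look.py s2 wrist,scene
python3 rim.py s2
```

```text
time: 20.65
ee_pos: [0.4929, -0.2026, 0.1694]
ee_rot: [1.29, 2.864, -0.0]
wrist_force: [0.8, 0.6, 0.3]
width: 0.0231
rim height (r 36-39.5), and mean height r 20-33
-180 69 [0.0067 0.0076 0.0085] 5 [0.0072 0.0076 0.0083]
-165 67 [0.0065 0.0075 0.0083] 52 [0.0077 0.0088 0.0101]
-150 28 [0.006  0.0075 0.0088] 50 [0.0079 0.0101 0.0114]
-135 0  43 [0.01   0.011  0.0118]
-120 0  66 [0.0091 0.0104 0.0118]
-105 0  12 [0.009  0.0101 0.0108]
-60 53 [0.0074 0.0081 0.0088] 9 [0.0534 0.0541 0.0555]
-45 34 [0.0073 0.0081 0.0089] 28 [0.0341 0.0522 0.0547]
0 0  26 [0.0718 0.077  0.0784]
30 0  7 [0.0786 0.079  0.0797]
45 37 [-0.0001  0.0072  0.0082] 138 [0.0071 0.0676 0.0773]
60 98 [0.0043 0.0072 0.0086] 178 [0.0065 0.0086 0.0502]
75 87 [-0.0002  0.0047  0.0098] 168 [0.0051 0.0082 0.0101]
90 80 [-0.0002  0.006   0.0101] 158 [0.0057 0.0081 0.0104]
105 78 [0.0067 0.0076 0.0089] 148 [0.0067 0.0087 0.0106]
120 74 [0.0069 0.0079 0.0088] 162 [0.007  0.0093 0.0471]
135 71 [0.0069 0.008  0.0087] 187 [0.0076 0.01   0.0552]
150 71 [0.007  0.0078 0.0088] 73 [0.0073 0.0088 0.0532]
165 70 [0.0065 0.0077 0.0086] 0 
wing 2680 dir deg 13.9 [-0.0236 -0.0199] [0.0333 0.0234] H99 [0.0589 0.0792]
```

View pics/s2_b.png

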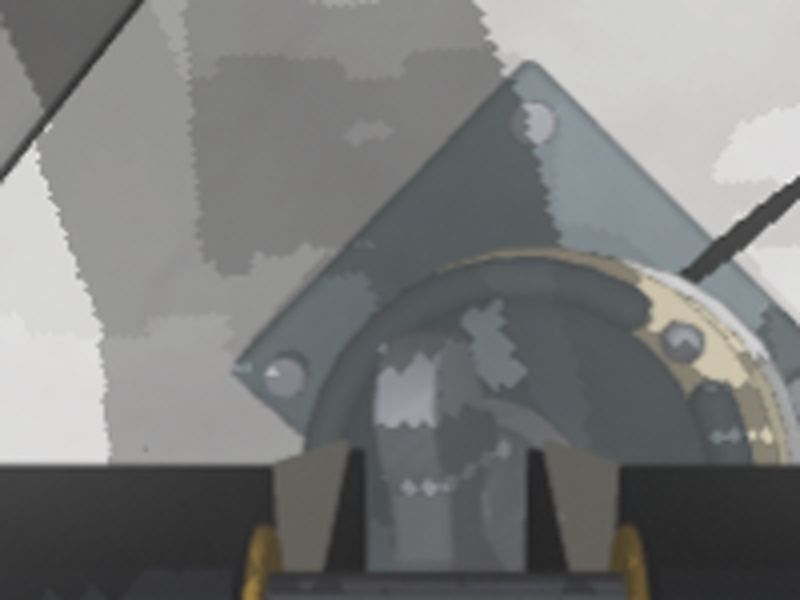

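```bash

python3 -m creep '[{"dx":0,"dy":0,"dz":0,"spin":0,"fingers":-0.62},{"dx":0,"dy":0,"dz":0,"spin":-0.1,"fingers":-0.62},{"dx":0,"dy":0,"dz":0,"spin":-0.2,"fingers":-0.62},{"dx":0,"dy":0,"dz":0,"spin":-0.3,"fingers":-0.62},{"dx":0,"dy":0,"dz":0,"spin":-0.4,"fingers":-0.62},{"dx":0,"dy":0,"dz":0,"spin":-0.48,"fingers":-0.62},{"dx":0,"dy":0,"dz":-0.5,"spin":-0.56,"fingers":-0.62},{"dx":0,"dy":0,"dz":-0.5,"spin":-0.64,"fingers":-0.62},{"dx":0.5,"dy":0,"dz":-0.5,"spin":-0.72,"fingers":-0.62},{"dx":0.5,"dy":0,"dz":-1,"spin":-0.8,"fingers":-0.62},{"dx":0.5,"dy":0,"dz":-1,"spin":-0.88,"fingers":-0.62},{"dx":0.5,"dy":0,"dz":-1,"spin":-0.96,"fingers":-0.62},{"dx":0.5,"dy":0,"dz":-1,"spin":-1.04,"fingers":-0.62},{"dx":0.5,"dy":0,"dz":-1,"spin":-1.04,"fingers":-0.62}]' 8
python3 look.py s3 wrist,scene
python3 rim.py s3;python3 -c "
from h import *
s=ctrl.read_state();print(s['joints'].round(3),s['ft_torque'])"
```

```text
time: 21.92
ee_pos: [0.4932, -0.2025, 0.168]
ee_rot: [2.545, 1.841, -0.001]
wrist_force: [-2.2, -1.4, 1.9]
width: 0.0178
rim height (r 36-39.5), and mean height r 20-33
-180 16 [0.0105 0.0108 0.0113] 0 
-165 14 [0.0112 0.0117 0.0123] 0 
-30 42 [0.0083 0.0092 0.0101] 125 [0.0081 0.0104 0.0122]
-15 108 [0.0073 0.0088 0.0099] 173 [0.0079 0.01   0.0118]
0 114 [0.0062 0.0082 0.0093] 305 [0.0077 0.0109 0.0705]
15 130 [0.0004 0.0078 0.009 ] 217 [0.0073 0.0095 0.0328]
30 122 [0.0058 0.0076 0.0086] 200 [0.0073 0.0092 0.0113]
45 105 [0.0066 0.0077 0.0086] 207 [0.0071 0.0093 0.0114]
60 94 [0.0069 0.0079 0.0087] 197 [0.0071 0.0095 0.0122]
75 99 [0.0001 0.0054 0.0101] 421 [0.0083 0.0452 0.0538]
90 73 [0.0012 0.0075 0.0094] 193 [0.0078 0.0104 0.0516]
105 71 [0.0077 0.0085 0.0095] 137 [0.0083 0.0102 0.012 ]
120 69 [0.0083 0.0091 0.0097] 110 [0.0087 0.0105 0.0122]
135 64 [0.0088 0.0096 0.0103] 48 [0.0092 0.01   0.0108]
150 60 [0.0094 0.0101 0.0107] 9 [0.0087 0.0096 0.0101]
165 65 [0.0099 0.0104 0.0113] 0 
wing 2430 dir deg -48.7 [-0.0142 -0.0211] [0.0291 0.0288] H99 [0.0558 0.0789]
[-0.533  0.432  1.616 -0.     1.094 -0.22 ] [-0.10744569  0.19517667  0.04930573]
```

View pics/s3_b.png

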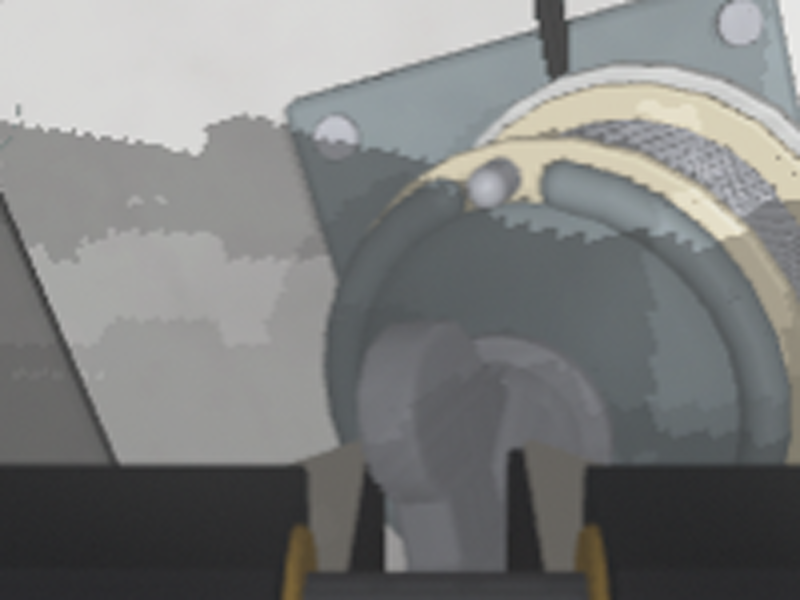

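```bash

python3 -m creep '[{"dx":0,"dy":0,"dz":0,"spin":0.05,"fingers":-0.57},{"dx":0,"dy":0,"dz":0,"spin":0,"fingers":-0.57},{"dx":0,"dy":0,"dz":0,"spin":-0.1,"fingers":-0.57},{"dx":0,"dy":0,"dz":0,"spin":-0.2,"fingers":-0.57},{"dx":0,"dy":0,"dz":0,"spin":-0.3,"fingers":-0.57},{"dx":0,"dy":0,"dz":0,"spin":-0.4,"fingers":-0.57},{"dx":0,"dy":0,"dz":-0.5,"spin":-0.5,"fingers":-0.57},{"dx":0,"dy":0,"dz":-0.5,"spin":-0.6,"fingers":-0.57},{"dx":0.5,"dy":0,"dz":-1,"spin":-0.7,"fingers":-0.57},{"dx":0.5,"dy":0,"dz":-1,"spin":-0.8,"fingers":-0.57},{"dx":0.5,"dy":0,"dz":-1,"spin":-0.9,"fingers":-0.6},{"dx":0.5,"dy":0,"dz":-1,"spin":-1.0,"fingers":-0.62},{"dx":0.5,"dy":0,"dz":-1.5,"spin":-1.1,"fingers":-0.64},{"dx":0.5,"dy":0,"dz":-1.5,"spin":-1.2,"fingers":-0.64},{"dx":0.5,"dy":0,"dz":-1.5,"spin":-1.2,"fingers":-0.64}]' 8
python3 look.py s4 wrist,scene
python3 rim.py s4;python3 -c "
from h import *
s=ctrl.read_state();print(s['joints'].round(3),s['ft_torque'])"
```

```text
time: 23.27
ee_pos: [0.4936, -0.2019, 0.1662]
ee_rot: [-3.14, -0.084, 0.001]
wrist_force: [-1.5, 1.3, 1.2]
width: 0.017
rim height (r 36-39.5), and mean height r 20-33
-165 4 [0.0077 0.0079 0.0084] 11 [0.0078 0.0093 0.0111]
-150 0  17 [0.0079 0.0093 0.0111]
-135 41 [0.0072 0.0078 0.0084] 65 [0.0072 0.0093 0.0109]
-120 77 [0.0003 0.0071 0.0083] 71 [0.0076 0.0093 0.0108]
-105 29 [-0.0002  0.0006  0.0094] 92 [0.0071 0.0088 0.0106]
-90 73 [0.0063 0.0079 0.0097] 115 [0.0067 0.0088 0.0106]
-75 76 [0.0069 0.0077 0.0084] 137 [0.0066 0.0085 0.0105]
-60 92 [0.0066 0.0076 0.0084] 157 [0.0065 0.0086 0.0105]
-45 113 [0.0002 0.0076 0.0086] 195 [0.0069 0.0087 0.0114]
-30 135 [-0.018   0.0074  0.0084] 261 [0.0067 0.0091 0.0699]
-15 175 [-0.018   0.007   0.0085] 217 [0.0065 0.0087 0.0106]
0 180 [-0.0184  0.0072  0.0083] 312 [0.0071 0.0096 0.047 ]
15 145 [-0.0183  0.0075  0.0085] 413 [0.0074 0.0388 0.0499]
30 110 [-0.0003  0.0078  0.0086] 229 [0.007  0.0092 0.0691]
45 90 [0.0071 0.0078 0.0086] 169 [0.007  0.009  0.0109]
60 62 [0.0073 0.0079 0.0087] 144 [0.0072 0.0092 0.0108]
75 86 [0.0004 0.0055 0.01  ] 118 [0.0072 0.0092 0.0107]
90 49 [0.0064 0.0077 0.0097] 104 [0.0075 0.0093 0.011 ]
105 58 [0.0072 0.0079 0.0086] 81 [0.0075 0.0095 0.011 ]
120 54 [0.0072 0.0079 0.0085] 64 [0.0076 0.0092 0.011 ]
135 26 [0.0075 0.0079 0.0084] 48 [0.0079 0.0093 0.0109]
wing 1898 dir deg -103.3 [-0.0101 -0.0192] [0.0258 0.0214] H99 [0.054  0.0735]
[-0.532  0.434  1.617  0.     1.091  0.979] [ 0.20045342  0.14777919 -0.03667406]
```

View pics/s4_b.png

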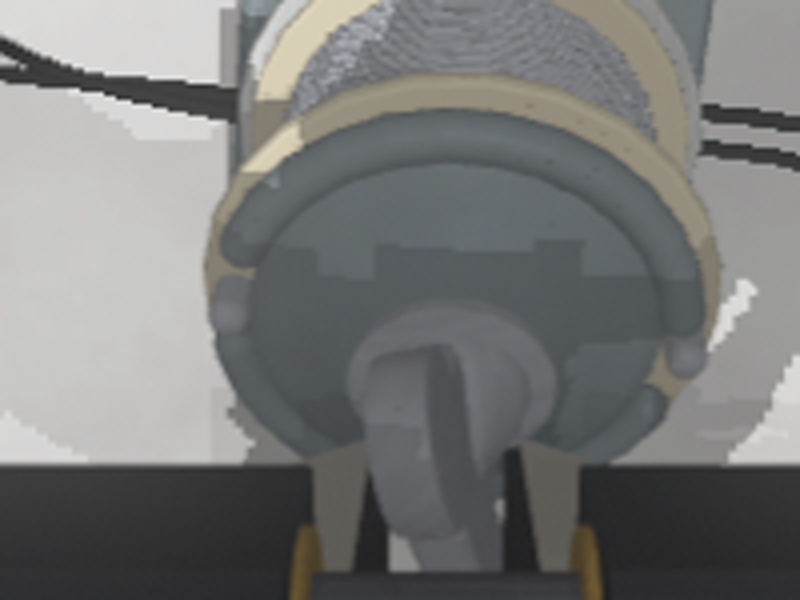

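```bash

python3 -m creep '[{"dx":0,"dy":0,"dz":0,"spin":-0.1,"fingers":-0.64},{"dx":0,"dy":0,"dz":0,"spin":-0.2,"fingers":-0.64},{"dx":0.5,"dy":0,"dz":-0.5,"spin":-0.3,"fingers":-0.64},{"dx":0.5,"dy":0,"dz":-0.5,"spin":-0.4,"fingers":-0.64},{"dx":0.5,"dy":0,"dz":-0.5,"spin":-0.5,"fingers":-0.63},{"dx":1,"dy":0,"dz":-1,"spin":-0.6,"fingers":-0.62},{"dx":1,"dy":0,"dz":-1,"spin":-0.7,"fingers":-0.61},{"dx":1,"dy":0,"dz":-1,"spin":-0.8,"fingers":-0.6},{"dx":1.5,"dy":0,"dz":-1.5,"spin":-0.9,"fingers":-0.6},{"dx":1.5,"dy":0,"dz":-1.5,"spin":-1.0,"fingers":-0.6},{"dx":1.5,"dy":0,"dz":-1.5,"spin":-1.1,"fingers":-0.6},{"dx":1.5,"dy":0,"dz":-1.5,"spin":-1.1,"fingers":-0.6}]' 8
python3 look.py s5 wrist,scene
python3 rim.py s5|tail -12;python3 -c "
from h import *
s=ctrl.read_state();print(s['joints'].round(3),s['ft_torque'])"
```

```text
time: 24.37
ee_pos: [0.4953, -0.2025, 0.1649]
ee_rot: [2.722, -1.568, -0.0]
wrist_force: [-1.6, 0.3, 1.0]
width: 0.0185
-45 139 [-0.0051  0.0074  0.0085] 405 [0.0072 0.0115 0.0489]
-30 144 [-0.0004  0.0075  0.0087] 209 [0.0068 0.0088 0.0108]
-15 119 [0.0064 0.0078 0.0088] 410 [0.0073 0.0491 0.066 ]
0 98 [0.0066 0.0079 0.0086] 243 [0.0068 0.0093 0.0788]
15 89 [0.0069 0.0081 0.0087] 215 [0.0071 0.0095 0.0795]
30 71 [0.0069 0.0081 0.0086] 151 [0.0071 0.0092 0.0109]
45 0  35 [0.0072 0.0098 0.0108]
120 26 [0.0071 0.0081 0.0085] 25 [0.0082 0.0101 0.0115]
135 13 [0.0072 0.0082 0.0089] 2 [0.0074 0.0079 0.0083]
150 15 [0.0067 0.0076 0.008 ] 0 
165 18 [0.0066 0.0077 0.0085] 42 [0.0075 0.0092 0.0113]
wing 1986 dir deg -149.9 [-0.0161 -0.0211] [0.0314 0.0179] H99 [0.0552 0.0798]
[-0.531  0.438  1.614 -0.     1.089  2.08 ] [0.10580742 0.20425877 0.01005426]
```

View pics/s5_b.png

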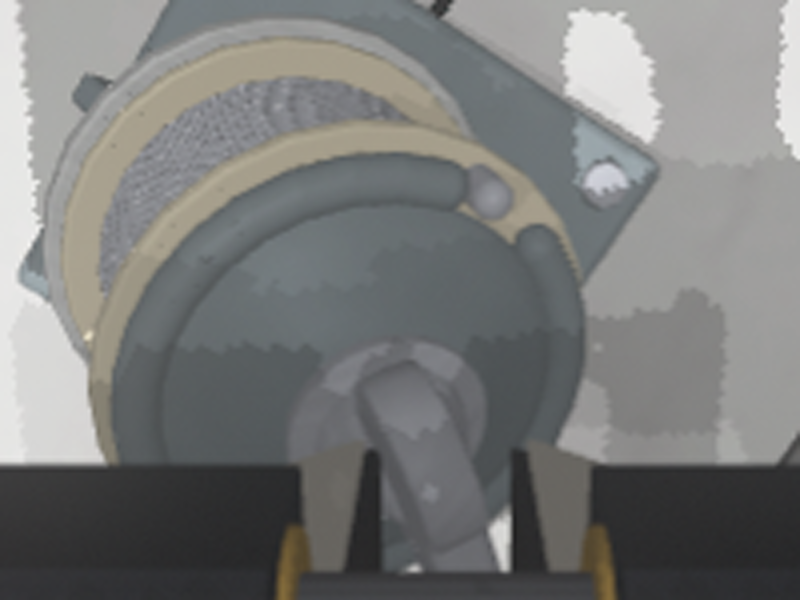

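```bash

python3 -m creep '[{"dx":0,"dy":0,"dz":0,"spin":-0.08,"fingers":-0.6},{"dx":0,"dy":0,"dz":-0.5,"spin":-0.16,"fingers":-0.6},{"dx":0,"dy":0,"dz":-0.5,"spin":-0.24,"fingers":-0.6},{"dx":0,"dy":0,"dz":-0.5,"spin":-0.32,"fingers":-0.6},{"dx":0,"dy":0,"dz":-0.5,"spin":-0.4,"fingers":-0.6},{"dx":0,"dy":0,"dz":-0.5,"spin":-0.46,"fingers":-0.6},{"dx":0,"dy":0,"dz":-0.5,"spin":-0.52,"fingers":-0.6},{"dx":0,"dy":0,"dz":-0.5,"spin":-0.58,"fingers":-0.6},{"dx":0,"dy":0,"dz":-0.5,"spin":-0.64,"fingers":-0.6},{"dx":0,"dy":0,"dz":-0.5,"spin":-0.64,"fingers":-0.6}]' 25
python3 look.py s6 wrist,scene
python3 rim.py s6|tail -12;python3 -c "
from h import *
s=ctrl.read_state();print(s['joints'].round(3),s['ft_torque'])"
```

```text
time: 25.3
ee_pos: [0.4948, -0.2036, 0.1651]
ee_rot: [2.092, -2.341, 0.002]
wrist_force: [-5.7, -3.6, 4.7]
width: 0.0183
-90 96 [0.0051 0.008  0.0097] 287 [0.0073 0.0103 0.0488]
-75 97 [0.0069 0.0078 0.0089] 266 [0.0071 0.0095 0.0477]
-60 103 [0.0064 0.0078 0.0087] 193 [0.0069 0.0088 0.0106]
-45 108 [0.0068 0.0078 0.0088] 299 [0.0071 0.0099 0.0615]
-30 101 [0.007  0.0079 0.0087] 280 [0.007  0.0099 0.0687]
-15 38 [0.0066 0.0077 0.0086] 122 [0.0071 0.0104 0.0787]
0 0  94 [0.0769 0.0779 0.0788]
90 0  8 [0.0438 0.047  0.0501]
135 12 [0.0067 0.0077 0.0085] 22 [0.0073 0.0083 0.0093]
150 0  50 [0.0083 0.0094 0.0109]
165 41 [0.0069 0.0077 0.0084] 66 [0.0075 0.0094 0.0112]
wing 2255 dir deg 4.3 [-0.0183 -0.0261] [0.0291 0.0253] H99 [0.0554 0.079 ]
[-0.532  0.438  1.615 -0.003  1.088  2.72 ] [-0.47578943  0.88464223  0.13211904]
```

View pics/s6_b.png

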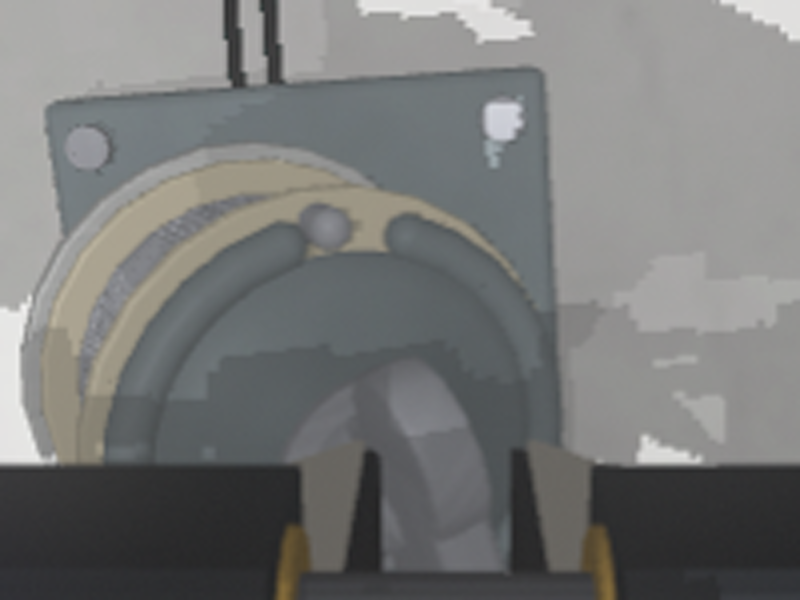

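```bash

python3 -m creep '[{"dx":0,"dy":0,"dz":0,"spin":0,"fingers":-0.3},{"dx":0,"dy":0,"dz":0,"spin":0,"fingers":0},{"dx":0,"dy":0,"dz":0,"spin":0,"fingers":0},{"dx":0,"dy":0,"dz":0,"spin":0,"fingers":0},{"dx":0,"dy":0,"dz":20,"spin":0,"fingers":0},{"dx":0,"dy":0,"dz":50,"spin":0,"fingers":0},{"dx":0,"dy":20,"dz":80,"spin":0,"fingers":0},{"dx":0,"dy":40,"dz":90,"spin":0,"fingers":0},{"dx":0,"dy":40,"dz":90,"spin":0,"fingers":0},{"dx":0,"dy":40,"dz":90,"spin":0,"fingers":0}]' 8
python3 look.py s7 wrist,scene,top
python3 rim.py s7
python3 - <<'E'
from h import *
import pickle
o=pickle.load(open('s7.pkl','rb'));c=o['wrist'];P=cloud(c)
n=np.array([-.422,.019,.907]);n/=np.linalg.norm(n);O=np.array([.5141,-.203,.1117])
ex=np.array([.906,-.04,.422]);ex-=ex@n*n;ex/=np.linalg.norm(ex);ey=np.cross(n,ex)
D=P-O;X=D@ex;Y=D@ey;H=D@n;w=(H>.047)&(H<.06)&(np.hypot(X,Y)<.032)
L=np.c_[X[w],Y[w]];v=np.linalg.svd(L-L.mean(0))[2][0];print(w.sum(),L.min(0),L.max(0),np.degrees(np.arctan2(v[1],v[0])),np.percentile(H[w],[50,90,99]))
for a in(.047,.05,.053,.055):
  k=w&(H>a); 
  if k.sum()>30:
    L=np.c_[X[k],Y[k]];v=np.linalg.svd(L-L.mean(0))[2][0];print(a,k.sum(),L.mean(0),np.degrees(np.arctan2(v[1],v[0])))
E
```

```text
time: 26.23
ee_pos: [0.4957, -0.1617, 0.2549]
ee_rot: [-2.094, 2.342, -0.002]
wrist_force: [-0.9, -0.5, -0.3]
width: 0.0458
rim height (r 36-39.5), and mean height r 20-33
-180 32 [0.0066 0.0074 0.0084] 50 [0.0066 0.0087 0.0112]
-165 35 [0.0067 0.0075 0.0083] 48 [0.0071 0.009  0.0112]
-150 37 [0.0069 0.0077 0.0081] 48 [0.007  0.0092 0.011 ]
-135 37 [0.007  0.0079 0.0088] 41 [0.0071 0.0084 0.0098]
-120 56 [0.     0.007  0.0088] 44 [0.0071 0.0085 0.0096]
-105 27 [-0.0003  0.0012  0.0106] 80 [0.0069 0.0088 0.0106]
-90 48 [0.0063 0.0081 0.0098] 105 [0.0071 0.0093 0.0481]
-75 50 [0.007  0.0081 0.0089] 121 [0.0071 0.0094 0.0474]
-60 48 [0.0065 0.0079 0.009 ] 93 [0.0069 0.0086 0.0104]
-45 50 [0.007  0.008  0.0088] 98 [0.0061 0.0088 0.0107]
-30 53 [0.0068 0.0077 0.0087] 101 [0.007  0.0088 0.011 ]
-15 54 [0.0066 0.0079 0.0089] 101 [0.0068 0.0088 0.0109]
0 50 [0.0069 0.0078 0.0091] 90 [0.0068 0.009  0.0108]
15 47 [0.0069 0.008  0.009 ] 90 [0.0071 0.009  0.0107]
30 44 [0.0072 0.0081 0.0088] 83 [0.0073 0.0091 0.011 ]
45 42 [0.0073 0.008  0.0088] 77 [0.0075 0.0094 0.0111]
60 37 [0.0075 0.0082 0.0088] 68 [0.0073 0.0096 0.0111]
75 44 [-0.0001  0.0052  0.0099] 68 [0.0074 0.0094 0.0111]
90 35 [0.0053 0.0083 0.0099] 79 [0.008  0.0101 0.0479]
105 28 [0.0072 0.0082 0.0091] 44 [0.0085 0.0105 0.0513]
135 7 [0.0077 0.0082 0.0089] 0 
150 34 [0.0069 0.0074 0.0085] 23 [0.0077 0.0092 0.0105]
165 35 [0.0069 0.0077 0.0085] 46 [0.0071 0.0086 0.0117]
wing 891 dir deg 104.3 [-0.0108 -0.0258] [0.01   0.0263] H99 [0.0532 0.0571]
824 [-0.01080778 -0.02566337] [0.00999969 0.02623181] 104.51977913733822 [0.05362496 0.05628378 0.05714772]
0.047 824 [ 0.0009133  -0.00132464] 104.51977913733822
0.05 712 [ 0.00049251 -0.00098306] 104.5602626807242
0.053 459 [ 0.00025748 -0.00103775] 104.63637365971184
0.055 280 [-3.01464811e-04 -8.20791930e-05] 104.57591325690389
```

View pics/s7_wrist.png

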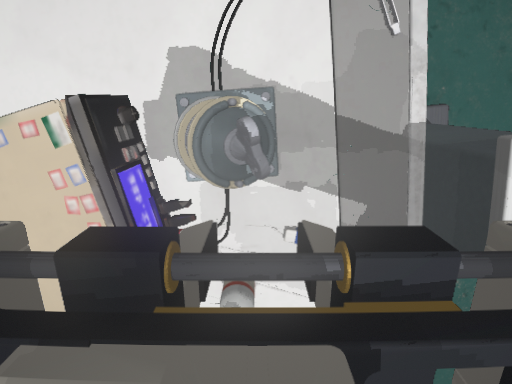

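```bash

python3 -m creep '[{"dx":-30,"dy":0,"dz":30,"spin":0,"fingers":0},{"dx":-60,"dy":0,"dz":60,"spin":0,"fingers":0},{"dx":-60,"dy":-40,"dz":60,"spin":0,"fingers":0},{"dx":-60,"dy":-80,"dz":60,"spin":0,"fingers":0},{"dx":-60,"dy":-80,"dz":60,"spin":0,"fingers":0}]'
python3 look.py fin wrist,scene,top solvent_bottle,test_weight,eraser,keeper_cover
python3 - <<'E'
from h import *
import pickle
o=pickle.load(open('fin.pkl','rb'))
a=cv2.imread('pics/scene0.png');b=o['scene']['im'][:,:,::-1]
d=np.abs(a.astype(int)-b).max(2)
for nm,(x,y) in dict(bottle=(255,188),weight=(250,238),eraser=(292,194)).items():
    print(nm,(d[y-10:y+11,x-8:x+9]>40).mean().round(3))
cv2.imwrite('pics/fin_z.png',np.hstack([cv2.resize(b[100:260,210:340],(390,480),interpolation=2),cv2.resize(a[100:260,210:340],(390,480),interpolation=2)]))
E
```

```text
time: 26.8
ee_pos: [0.4346, -0.2483, 0.3138]
ee_rot: [2.084, -2.348, 0.003]
wrist_force: [-0.7, 0.5, -1.0]
width: 0.0458
wrist solvent_bottle [([214.8, 304.1], 0.65, [0.5347, -0.0136, 0.0253])]
wrist test_weight []
wrist eraser []
wrist keeper_cover [([197.9, 219.1], 0.91, [0.5069, -0.2081, 0.14])]
scene solvent_bottle [([254.8, 195.6], 0.56, [0.5341, 0.0243, 0.025])]
scene test_weight [([286.7, 196.4], 0.57, [0.4071, 0.0522, 0.0979]), ([251.8, 242.3], 0.53, [0.4473, 0.1807, 0.007])]
scene eraser [([286.3, 198.0], 0.61, [0.4065, 0.0554, 0.0946])]
scene keeper_cover [([295.4, 141.6], 0.92, [0.5015, -0.183, 0.1179])]
top solvent_bottle [([274.2, 186.7], 0.5, [0.5216, 0.0171, 0.0677])]
top test_weight [([214.3, 214.0], 0.61, [0.4493, 0.1735, 0.038])]
top eraser [([302.4, 218.4], 0.52, [0.447, -0.0641, 0.0105])]
top keeper_cover [([363.4, 187.6], 0.63, [0.5118, -0.1998, 0.1359])]
bottle 0.0
weight 0.0
eraser 0.0
```

View pics/fin_z.png

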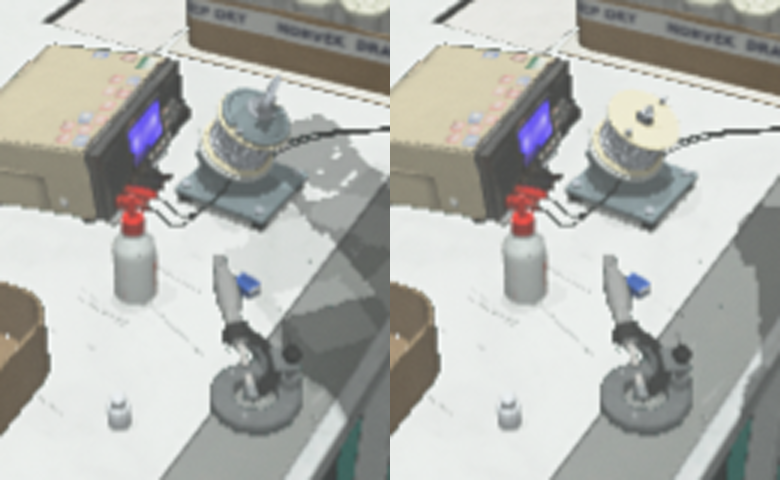

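View pics/fin_wrist.png

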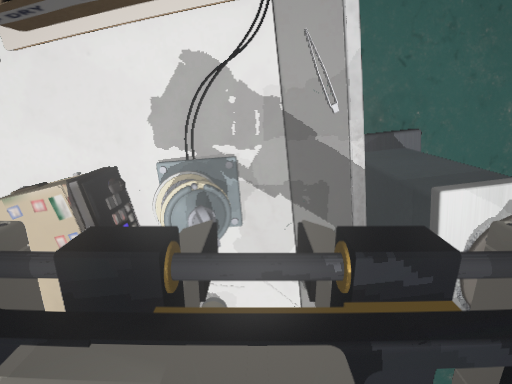

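Cover is seated on the spool and clamped. The bottle, weight and eraser look the same as in the first picture, and the arm touches nothing.

```bash
python3 -c "
from workcell import ctrl
print(ctrl.hand_in())"
```

```text
the job is handed in; nothing more can be done
None
```

The keeper cover is on the spool with both notches over the drive pins, and the wing nut is tightened clockwise into its snug range. I handed it in at about 27 s of robot time, with the gripper open and clear of everything.

**What I did:**
- I turned the wings into line with the cover's x axis on the bench.
- I lifted the cover by its wings and tilted it in the grip by pressing its far rim on the spool's lower edge. The first two tries slipped off without tilting it; the third worked.
- I lowered it along the stud, released it, and checked that it was flush.
- I spun the nut down with the fingers loosely either side of the wings. At the start I had gripped the wings and spun, and that lifted one side of the cover about 5 mm. It settled back once I let go, and I used the loose straddle from there on. With that, the cover tilted again by 3–4 mm near a quarter turn, then lay flat.

**Last checks:**
- **Seating:** the rim crest stands about 8 mm above the flange everywhere it could be measured, matching the rim's thickness, so the cover is flush. The pins are in the notches.
- **Nut:** the wings stand at about 4.46 rad relative to the stand. Allowing for the cover's own play on the pins, the nut angle is about 4.37 to 4.46 rad, past the snug point of 4.2. The wing tops show it fully down on the cover.
- **Bystanders:** the bottle, weight and eraser showed no change between the first and last scene pictures. The networks disagreed on the eraser: in the top view it came out about 16 mm from its first reading, and in the scene view they mistook the grey gadget for it. I relied on the picture comparison instead.

I did not measure the clamping torque. The last wrist reading during tightening was only about 0.13 N m about the vertical, so "snug" rests on the measured angle and height.

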